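# Weigh down the inlays of four freshly glued notebooks

## Robot

A 7-joint arm with a two-finger parallel gripper is mounted at the origin on the work surface. World frame = base frame: x ahead of the robot, y to its left, z up, the work surface at z = 0. Lengths are in m, angles in rad, forces in N, time in s.
With the tool pointing down it reaches from about 0.425 to 1.025 m from the base axis. Payload 9.4 kg.
Tool frame: the origin (TCP) lies between the finger pads; the fingertips stand 19 mm ahead of it and the grasp point (between the pads) is the TCP; x points along the fingers, z is the direction in which the jaws open and shut, and the axes are right-handed (so a half turn about x gives the same grasp; the last joint's range is limited). The gripper opens to 93 mm and grips with 3 to 60 N. Pads are 15 mm wide; open, the fingers measure 128 mm over their backs; the gripper's body (75 mm by 188 mm) begins 65 mm behind the grasp point.
Start: joints at [-1.195, 0.599, -0.003, 1.599, 0.002, 0.943, -0.08], TCP at [0.317, 0.652, 0.216] pointing down, gripper open.
Joint ranges: [-2.57, 2.57], [-0.35, 1.97], [-1.29, 1.29], [0.11, 2.56], [-1.05, 4.19], [0.11, 1.86], [-2.63, 2.63]. Speed limits (rad/s): [2.22, 2.22, 3.01, 3.01, 3.14, 3.14, 3.14].

## Interface

Orientations are given as a 3x3 rotation matrix whose columns are the frame's x, y, z axes.
In Python, from cell import env gives the robot as it stands.
- The arm moves only by the shell command python3 -m handwheel 'ROWS' [OPENING] [FORCE]. ROWS is a JSON object of lists of equal length, an entry for each row: "linear": the shift along the tool's x, y, z in m, a list of three; "twist": the turn, a rotation vector about the tool's x, y, z in rad, a list of three. In form: {"linear": [[x, y, z], ...], "twist": [[wx, wy, wz], ...]}. A call has 1 to 12 rows; each row is the pose to reach, as a shift and turn from the pose commanded when the call began, along the tool's axes at that moment; what a row does not reach only later rows make up. A row lasts 1/12 s, in which the tool goes at most 41.7 mm and 7.16 degrees, less where a joint would pass 70% of its speed; a pose out of reach is approached as far as the arm can. A call with a gripper value outside its range is refused whole. OPENING is the opening, from -1 (shut) to 1 (fully open), so that 0 is half open, set as the call begins (- or left out, the last holds). The fingers move at their own pace and stop on an object; FORCE is the grip in N (left out, the last holds). Time passes only in rows, so rows that repeat a pose let the fingers close. It gives the time, the measured TCP pose, the force and the opening at its end, in the units of the state.
- env.observe(): the state, without advancing time (a new reading comes with each control period).
- env.camera(name): name is "scene" or "top"; returns the picture (420x560x3 uint8, blue, green, red); there is no depth.
- env.camera_params(name): a dict with "fx", "fy", "cx", "cy" (pixels), "R" (3x3) and "t" (3): a world point X has camera coordinates R X + t. Camera axes: x right, y down, z forward; pixel columns grow to the right and rows downward; lengths in m; the calibration is good to about 2 mm. A picture is of the moment at which its call begins. camera_params takes no time and is no camera call.
- env.job_done(): hands the job in, once; it reports no verdict.
The state is a dict: "time": time; "joint_positions": joint angles; "joint_vel": joint speeds; "joint_torque": joint torques, N m; "ee_pos": TCP position; "orientation": TCP orientation; "ft_force": force on the tool from outside, world axes, zero at the start; "wrist_torque": the same for the moment, N m; "width": finger opening in m.
Only numpy, scipy, OpenCV 4.12 (cv2) and the standard library are available. Lean on these libraries where they do the work, as an engineer would, in place of code of your own. Each camera call takes 0.05 s, during which the arm holds its last target.

## Task

The inlays on these four notebooks have just been glued: press each one by setting on it the brass weight whose outline matches the inlay (large round, small round, square, long bar), centred on the inlay, with the square and the bar turned to line up with theirs. Lower the weights gently rather than dropping them, leave every book lying where it is, and leave the glue jar and the tape alone.

Things in the scene. Friction and masses are not known exactly. Their poses are not given: they have to be found in the camera images.
- weight_disc: Brass pressing weight with a large round (70 mm across) body 22 mm high, and in the middle of its top an upright round black grip knob, 20 mm in diameter and 36 mm tall (58 mm in all); about 0.65 kg, may vary by a fifth. Loose, stands upright on the bench. Origin: centre of its underside; z up.
- weight_button: Brass pressing weight with a small round (36 mm across) body 22 mm high, and in the middle of its top an upright round black grip knob, 20 mm in diameter and 36 mm tall (58 mm in all); about 0.2 kg, may vary by a fifth. Loose, stands upright on the bench. Origin: centre of its underside; z up.
- weight_square: Brass pressing weight with a square (52 x 52 mm) body 22 mm high, sides along its x and y, and in the middle of its top an upright round black grip knob, 20 mm in diameter and 36 mm tall (58 mm in all); about 0.46 kg, may vary by a fifth. Loose, stands upright on the bench. Origin: centre of its underside; z up.
- weight_bar: Brass pressing weight with a long narrow rectangular (100 mm along the body's x, 26 mm along its y) body 22 mm high, and in the middle of its top an upright round black grip knob, 20 mm in diameter and 36 mm tall (58 mm in all); about 0.46 kg, may vary by a fifth. Loose, stands upright on the bench. Origin: centre of its underside; z up.
- book_disc: Closed hardback notebook with a dark blue cover, lying flat, 14 mm thick, 90 mm along its x and 130 mm along its y; in the middle of its cover a cream-coloured large round inlay, 70 mm across, level with the cover. Loose, 0.25 kg. Origin: centre of its underside, straight below the middle of the inlay; z up.
- book_button: Closed hardback notebook with a red cover, lying flat, 14 mm thick, 90 mm along its x and 130 mm along its y; in the middle of its cover a cream-coloured small round inlay, 36 mm across, level with the cover. Loose, 0.25 kg. Origin: centre of its underside, straight below the middle of the inlay; z up.
- book_square: Closed hardback notebook with a grey cover, lying flat, 14 mm thick, 90 mm along its x and 130 mm along its y; in the middle of its cover a cream-coloured square inlay, 52 x 52 mm, sides along the book's x and y, level with the cover. Loose, 0.25 kg. Origin: centre of its underside, straight below the middle of the inlay; z up.
- book_bar: Closed hardback notebook with a dark brown cover, lying flat, 14 mm thick, 90 mm along its x and 130 mm along its y; in the middle of its cover a cream-coloured long narrow inlay, 100 mm along the book's y (its long side) and 26 mm along its x, level with the cover. Loose, 0.25 kg. Origin: centre of its underside, straight below the middle of the inlay; z up.
- glue: Bystander: yellow glue jar with a white cap, 64 mm in diameter, 78 mm tall, standing loose on the bench. Origin: centre of its underside.
- tape: Bystander: red ring of tape, 68 mm in diameter, 22 mm high, lying loose on the bench. Origin: centre of its underside.

How it is judged:
At the end, for the whole second after the job is handed in: Each weight stands upright, released and at rest on its matching book, within 10 mm of the middle of the inlay; bar and square within 0.2 rad of the inlay's direction (square: any quarter turn); books, glue jar and tape within 20 mm of where they were (horizontal distance between weight_disc and book_disc below 0.01 m and z of weight_disc in the frame of book_disc between 0.01 and 0.018 m and angle between each of weight_disc, weight_button, weight_square, weight_bar's own z axis and vertical below 0.08 rad and linear speed of each of weight_disc, book_disc, weight_button, book_button, weight_square, book_square, weight_bar, book_bar below 0.02 m/s and horizontal distance between weight_button and book_button below 0.01 m and z of weight_button in the frame of book_button between 0.01 and 0.018 m and horizontal distance between weight_square and book_square below 0.01 m and z of weight_square in the frame of book_square between 0.01 and 0.018 m and (angle between the x axis of weight_square and the x axis of book_square, either way round below 0.2 rad or angle between the x axis of weight_square and the y axis of book_square, either way round below 0.2 rad) and horizontal distance between weight_bar and book_bar below 0.01 m and z of weight_bar in the frame of book_bar between 0.01 and 0.018 m and angle between the x axis of weight_bar and the y axis of book_bar, either way round below 0.2 rad and distance of each of book_disc, book_button, book_square, book_bar, glue, tape from where it was at the start of the episode below 0.02 m); the robot touches nothing.
It fails at once if a book is shifted more than 20 mm from where it lay (distance of any of book_disc, book_button, book_square, book_bar from where it was at the start of the episode above 0.02 m).
It fails at once if the glue jar or the tape is moved more than 20 mm (distance of any of glue, tape from where it was at the start of the episode above 0.02 m).
It fails at once if a weight is dropped: let go and falling faster than 0.45 m/s (a drop of about 10 mm) ((contact force between the fingers and weight_disc below 0.5 N and linear speed of weight_disc above 0.45 m/s) or (contact force between the fingers and weight_button below 0.5 N and linear speed of weight_button above 0.45 m/s) or (contact force between the fingers and weight_square below 0.5 N and linear speed of weight_square above 0.45 m/s) or (contact force between the fingers and weight_bar below 0.5 N and linear speed of weight_bar above 0.45 m/s)).
It also fails if it takes over 104 s, if anything falls off the work surface, if the arm or the gripper's body presses on something with over 40 N, if the wrist force passes 120 N, or if a joint passes its speed limit or range.

## Working session

There is one attempt and no reset: what is moved stays moved. The work goes in short steps, Python scripts to look and compute and a shell command to move; the robot and the scene stay as the last step left them, time stands still between calls to the robot, and variables do not carry over. Pictures are saved under pics/ and viewed, and the job is handed in when it is done.

```bash
mkdir -p pics; ls; python3 - <<'E'
from cell import env
import cv2,numpy as np
for n in("scene","top"):
    cv2.imwrite(f"pics/{n}0.png",env.camera(n)); p=env.camera_params(n); print(n,{k:np.round(v,3).tolist() for k,v in p.items()})
s=env.observe(); print({k:np.round(v,3).tolist() for k,v in s.items()})
E
```

```text
pics
scene {'fx': 380.153, 'fy': 380.153, 'cx': 276.058, 'cy': 217.369, 'R': [[0.867, 0.497, 0.007], [0.313, -0.535, -0.785], [-0.386, 0.683, -0.62]], 't': [-0.427, -0.122, 1.049]}
top {'fx': 397.971, 'fy': 397.971, 'cx': 282.481, 'cy': 209.82, 'R': [[-0.018, -1.0, -0.024], [-0.983, 0.022, -0.18], [0.18, 0.021, -0.983]], 't': [0.021, 0.484, 0.888]}
{'time': 0.1, 'joint_positions': [-1.195, 0.6, -0.003, 1.6, 0.002, 0.943, -0.08], 'joint_vel': [-0.002, -0.002, -0.001, -0.001, -0.0, -0.001, -0.001], 'joint_torque': [0.005, -76.655, 1.502, -25.293, -0.052, 0.014, 0.0], 'ee_pos': [0.317, 0.652, 0.215], 'orientation': [[-0.0, -0.899, 0.437], [-0.001, 0.437, 0.899], [-1.0, -0.0, -0.001]], 'ft_force': [0.577, 0.575, -0.095], 'wrist_torque': [-0.022, -0.026, -0.038], 'width': 0.093}
```

View pics/scene0.png

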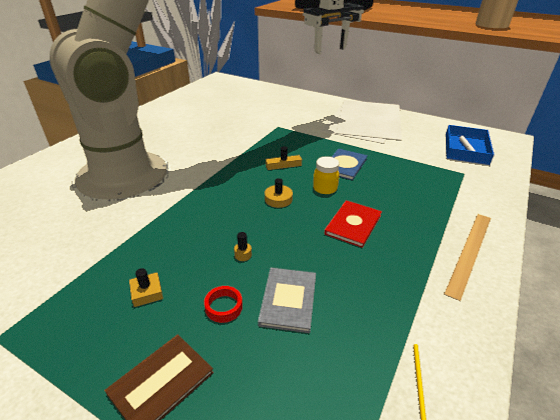

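View pics/top0.png

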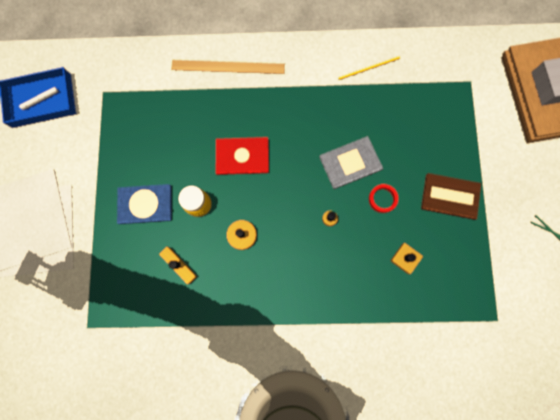

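```bash
cat > h.py <<'E'
from cell import env
import cv2,numpy as np
def cast(p,uv,z):
    R=np.array(p["R"]);t=np.array(p["t"]);C=-R.T@t
    d=R.T@np.array([(uv[0]-p["cx"])/p["fx"],(uv[1]-p["cy"])/p["fy"],1])
    return C+d*(z-C[2])/d[2]
def proj(p,X):
    c=np.array(p["R"])@X+np.array(p["t"]); return np.array([p["cx"]+p["fx"]*c[0]/c[2],p["cy"]+p["fy"]*c[1]/c[2]])
def masks(im):
    h=cv2.cvtColor(im,cv2.COLOR_BGR2HSV)
    H,S,V=h[...,0],h[...,1],h[...,2]
    return {"cream":((H>15)&(H<35)&(S>30)&(S<140)&(V>150)),
     "brass":((H>12)&(H<28)&(S>160)&(V>90)),
     "black":((V<45)),
     "red":(((H<6)|(H>174))&(S>150)&(V>80)),"blue":((H>100)&(H<125)&(S>90)&(V>40)),
     "white":((S<40)&(V>180))}
def comps(m,amin=10):
    n,l,s,c=cv2.connectedComponentsWithStats(m.astype(np.uint8),connectivity=4)
    return [(c[i],s[i,4],s[i],(l==i)) for i in range(1,n) if s[i,4]>=amin]
def rect_world(p,m,z):
    cs,_=cv2.findContours(m.astype(np.uint8),cv2.RETR_EXTERNAL,cv2.CHAIN_APPROX_NONE)
    c=max(cs,key=cv2.contourArea).reshape(-1,2)
    w=np.array([cast(p,q,z)[:2] for q in c])
    (cx,cy),(a,b),ang=cv2.minAreaRect((w*1000).astype(np.float32))
    if a<b: a,b,ang=b,a,ang+90
    return np.round([cx,cy,a,b,(ang+90)%180-90],1)
E
python3 - <<'E'
from h import *
for n in("scene","top"):
    p=env.camera_params(n); im=cv2.imread(f"pics/{n}0.png"); M=masks(im)
    print(n,"C",np.round(-np.array(p["R"]).T@np.array(p["t"]),3))
    for k,z in(("cream",.014),("brass",.022),("black",.05),("red",.014)):
        for c,a,s,m in comps(M[k],15):
            w=cast(p,c,z)
            if 0.3<w[0]<1.05 and abs(w[1])<.65 and a<3000: print(k,np.round(c,1),a,np.round(w*1000,0)[:2],rect_world(p,m,z))
E
```

```text
scene C [ 0.814 -0.569  0.557]
cream [327.  121.8] 29 [365. 569.] [364.7 569.3  30.2  25.9  66.7]
cream [465.8 142.8] 48 [796. 647.] [794.7 650.2  86.8  11.  -61. ]
cream [346.1 161.2] 221 [519. 353.] [518.2 354.6  68.8  61.8 -54.8]
cream [353.7 219.8] 117 [633. 111.] [633.5 110.5  34.5  29.3  30.4]
cream [288.4 295.4] 679 [ 609. -159.] [ 608.8 -158.3   54.1   53.7  -68.7]
cream [157.4 379.9] 1174 [ 517. -400.] [ 517.6 -396.3  100.8   27.2   77.2]
brass [283.2 162.3] 343 [374. 245.] [374.7 247.6 103.7  56.9  44. ]
brass [325.5 181.7] 499 [516. 213.] [515.4 216.6 112.8  63.5 -67.5]
brass [547.3 174.6] 90 [1014.  546.] [1009.7  547.5   63.5   27.6   -1.7]
brass [278.3 196.6] 444 [444.  94.] [442.   99.6  89.6  67.  -58.9]
brass [242.6 253. ] 191 [ 480. -115.] [ 478.6 -112.9   46.5   35.   -52. ]
brass [145.6 290.6] 682 [ 382. -286.] [ 378.2 -283.3   68.9   52.2  -38.2]
brass [419.1 382.8] 354 [ 856. -214.] [ 854.1 -207.4  119.     6.8  -71.1]
brass [170.1 350.8] 19 [ 505. -357.] [ 505.2 -356.1   14.5    5.9   74.2]
brass [173.9 351.9] 22 [ 511. -355.] [ 511.7 -355.5   13.6    5.3  -81.
[... 2126 characters left out ...]
brass [241.6 234.6] 614 [431. 110.] [431.1 110.3  68.3  66.8  44.6]
brass [406.  258.3] 465 [ 367. -274.] [ 367.6 -274.7   53.5   53.4  -38.3]
brass [169.4 255.3] 186 [385. 281.] [381.1 279.7  48.3  26.1  45.6]
brass [185.2 273. ] 232 [343. 242.] [344.5 243.5  50.4  27.1  42.2]
black [331.1 215.8] 41 [ 467. -101.] [ 466.6 -101.    17.9   12.3  -28.3]
black [241.  233.4] 21 [430. 108.] [429.9 109.1  11.8  11.6  -0. ]
black [409.7 257.4] 48 [ 367. -274.] [ 367.3 -273.8   20.4   11.2   88.9]
black [176.9 264.7] 19 [361. 255.] [360.7 254.4   9.2   9.2 -88.3]
red [242.  155.6] 1674 [629. 110.] [630.2 109.9 130.5  93.1 -89.5]
red [383.4 198. ] 355 [ 513. -232.] [ 513.  -232.    70.5   65.9  -46.9]
```

```bash
python3 - <<'E'
from h import *
T=env.camera_params("top");S=env.camera_params("scene")
def P(p): return np.array([[p["fx"],0,p["cx"]],[0,p["fy"],p["cy"]],[0,0,1]])@np.c_[np.array(p["R"]),np.array(p["t"])]
def tri(a,b):
    x=cv2.triangulatePoints(P(T),P(S),np.array(a,float),np.array(b,float)).ravel(); x=x[:3]/x[3]
    return np.round(x*1000,1),np.round(proj(T,x/1)-a,1),np.round(proj(S,x)-b,1)
for n,a,b in(("bar",(176.9,264.7),(283.4,152.3)),("disc",(241,233.4),(278.2,185.7)),("but",(331.1,215.8),(241.9,240.7)),("sq",(409.7,257.4),(142.2,278))): print(n,*tri(a,b))
for n,a,b in(("bdisc",(143.1,203.3),(346.1,161.2)),("bbut",(241.4,154.8),(353.7,219.8)),("bsq",(350.8,161.5),(288.4,295.4)),("bbar",(451.7,195.2),(157.4,379.9))): print(n,*tri(a,b))
print("capcenter",cast(T,(192,199),.078))
t=cv2.imread("pics/top0.png"); s=cv2.imread("pics/scene0.png")
def crop(im,u,v,r=24): return cv2.resize(im[v-r:v+r,u-r:u+r],(380,380),interpolation=0)[:, :]
rows=[np.hstack([cv2.resize(crop(im,*q),(195,195)) for q in qs]) for im,qs in((t,[(177,265),(241,234),(330,217),(407,258)]),(s,[(283,157),(278,193),(242,247),(145,285)]))]
cv2.imwrite("pics/crop.png",np.vstack(rows))
E
```

```text
bar [363.8 258.3  43.1] [-0.7 -0.9] [-1.   0.2]
disc [432.6 110.1  40.1] [-0.4 -0.5] [-0.7  0.1]
but [ 468.9 -101.6   39.8] [-0.2 -0.2] [-0.4  0.1]
sq [ 368.5 -277.    39.1] [-0.2 -0.2] [-0.3  0. ]
bdisc [516.1 354.9  11.4] [-0.4 -0.7] [-0.8  0.2]
bbut [632.3 112.2  12.6] [-0.1 -0.2] [-0.3  0.1]
bsq [ 608.1 -158.4   12. ] [-0.1 -0.2] [-0.3  0.1]
bbar [ 516.3 -398.3   11.1] [0.3 0.3] [ 0.8 -0. ]
capcenter [0.5077969  0.21640622 0.078     ]
```

View pics/crop.png

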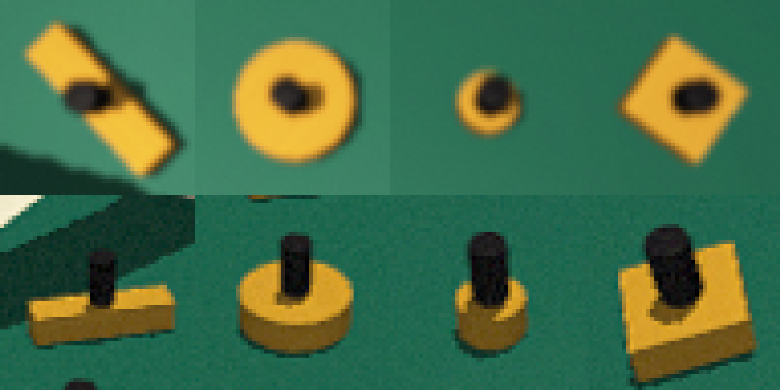

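```bash
python3 -m handwheel '{"linear":[[0,-18,-28],[0,-0.036,-0.056],[0,-0.054,-0.084]],"twist":[[0,0,0],[0.1,0,0],[0.2,0,0]]}' 2>&1 | head -0; python3 -m handwheel '{"linear":[[0.007,-0.018,-0.028],[0.014,-0.036,-0.056],[0.021,-0.054,-0.083],[0.028,-0.072,-0.111],[0.035,-0.09,-0.139],[0.042,-0.107,-0.167],[0.05,-0.125,-0.195],[0.057,-0.143,-0.222],[0.064,-0.161,-0.25],[0.071,-0.179,-0.278],[0.078,-0.197,-0.306],[0.085,-0.2144,-0.3337]],"twist":[[0.093,0,0],[0.187,0,0],[0.28,0,0],[0.373,0,0],[0.466,0,0],[0.56,0,0],[0.653,0,0],[0.746,0,0],[0.839,0,0],[0.933,0,0],[1.026,0,0],[1.119,0,0]]}' 0.3 20
```

```text
time: 1.35
ee_pos: [0.2962, 0.1561, 0.1304]
orientation: [[0.001, 0.203, 0.979], [-0.0, 0.979, -0.203], [-1.0, -0.0, 0.001]]
ft_force: [1.1, 0.5, -0.6]
width: 0.0599
```

My first line had a malformed 3-row call in it (18 m instead of 18 mm). It ran and was speed-limited, so it did no harm, but the arm has overshot. I'll write a delta helper and continue from here.

```bash
cat > d.py <<'E'
import sys
from h import *
s=env.observe();R=np.array(s["orientation"]);p=np.array(s["ee_pos"])
x,y,z,yaw=map(float,sys.argv[1:5])
c,n=np.cos(np.radians(yaw)),np.sin(np.radians(yaw))
G=np.array([[0,-n,c],[0,c,n],[-1,0,0]])
print("t",round(float(s["time"]),2),"pos",np.round(p,4),"yaw",round(np.degrees(np.arctan2(R[1,2],R[0,2])),1),"q",np.round(s["joint_positions"],2),"w",np.round(s["width"],4),"F",np.round(s["ft_force"],1))
print("linear",np.round(R.T@(np.array([x,y,z])-p),4),"twist",np.round(cv2.Rodrigues(R.T@G)[0].ravel(),3))
E
python3 -m handwheel '{"linear":[[0,0,0],[0,0,0]],"twist":[[0,0,0],[0,0,0]]}'; python3 d.py .364 .258 .11 0
```

```text
time: 1.52
ee_pos: [0.2963, 0.156, 0.1304]
orientation: [[-0.001, 0.203, 0.979], [-0.001, 0.979, -0.203], [-1.0, -0.001, -0.001]]
ft_force: [0.5, 0.6, 0.3]
width: 0.0604
t 1.52 pos [0.2963 0.156  0.1304] yaw -11.7 q [-0.85  0.33  0.26  2.54 -0.3   0.29 -0.52] w 0.0604 F [0.5 0.6 0.3]
linear [0.0203 0.1137 0.0457] twist [-0.204 -0.001  0.001]
```

```bash
python3 -m handwheel '{"linear":[[0.003,0.019,0.008],[0.007,0.038,0.016],[0.01,0.057,0.023],[0.013,0.076,0.03],[0.017,0.095,0.038],[0.0203,0.1137,0.0457],[0.0203,0.1137,0.0457],[0.0203,0.1137,0.0457]],"twist":[[-0.034,0,0],[-0.068,0,0],[-0.102,0,0],[-0.136,0,0],[-0.17,0,0],[-0.204,0,0],[-0.204,0,0],[-0.204,0,0]]}' 0.3 20; python3 d.py .364 .258 .047 0
python3 - <<'E'
from h import *
for n in("scene","top"): cv2.imwrite(f"pics/{n}1.png",env.camera(n))
a=cv2.imread("pics/scene1.png")[100:240,200:400];b=cv2.imread("pics/top1.png")[190:330,100:300]
cv2.imwrite("pics/c1.png",cv2.resize(np.hstack([a,b]),(800,280)))
E
```

```text
time: 2.18
ee_pos: [0.3644, 0.2617, 0.11]
orientation: [[0.0, -0.006, 1.0], [0.0, 1.0, 0.006], [-1.0, 0.0, 0.0]]
ft_force: [-0.3, 0.4, 0.8]
width: 0.0604
t 2.18 pos [0.3644 0.2617 0.11  ] yaw 0.3 q [-0.9   0.46  0.21  2.32 -0.26  0.37 -0.47] w 0.0604 F [-0.3  0.4  0.8]
linear [ 0.063  -0.0037 -0.0005] twist [ 0.006  0.    -0.   ]
```

View pics/c1.png

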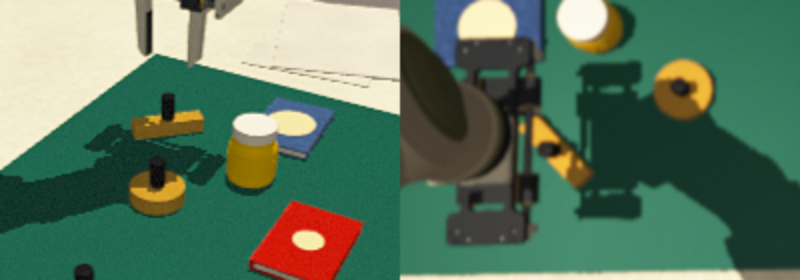

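```bash
python3 -m handwheel '{"linear":[[0.01,-0.001,0],[0.02,-0.002,0],[0.03,-0.003,0],[0.04,-0.0037,0],[0.052,-0.0037,0],[0.059,-0.0037,0],[0.063,-0.0037,0],[0.063,-0.0037,0],[0.063,-0.0037,0]],"twist":[[0.006,0,0],[0.006,0,0],[0.006,0,0],[0.006,0,0],[0.006,0,0],[0.006,0,0],[0.006,0,0],[0.006,0,0],[0.006,0,0]]}'
python3 - <<'E'
from h import *
for n in("scene","top"): cv2.imwrite(f"pics/{n}2.png",env.camera(n))
a=cv2.imread("pics/scene2.png")[100:240,200:400];b=cv2.imread("pics/top2.png")[190:330,100:300]
cv2.imwrite("pics/c2.png",cv2.resize(np.hstack([a,b]),(800,280)))
E
```

```text
time: 3.03
ee_pos: [0.364, 0.2559, 0.0474]
orientation: [[-0.0, 0.003, 1.0], [-0.0, 1.0, -0.003], [-1.0, -0.0, -0.0]]
ft_force: [-0.4, 0.6, 0.1]
width: 0.0605
```

View pics/c2.png

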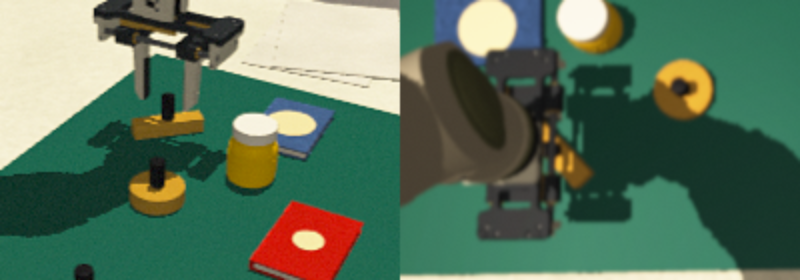

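```bash
python3 - <<'E'
from h import *
for n,o in(("scene",(200,100)),("top",(100,190))):
    p=env.camera_params(n)
    for X in((.364,.256,.028),(.394,.256,.028),(.334,.256,.028),(.364,.258,.058),(.364,.258,.022)): print(n,X,np.round((proj(p,np.array(X))-o)*2))
E
```

```text
scene (0.364, 0.256, 0.028) [164. 115.]
scene (0.394, 0.256, 0.028) [183. 121.]
scene (0.334, 0.256, 0.028) [145. 110.]
scene (0.364, 0.258, 0.058) [165.  96.]
scene (0.364, 0.258, 0.022) [165. 118.]
top (0.364, 0.256, 0.028) [158. 148.]
top (0.394, 0.256, 0.028) [159. 122.]
top (0.334, 0.256, 0.028) [157. 174.]
top (0.364, 0.258, 0.058) [149. 147.]
top (0.364, 0.258, 0.022) [158. 148.]
```

```bash
python3 - <<'E'
from h import *
a=env.camera("scene")[90:190,225:335];b=env.camera("top")[210:310,130:240]
cv2.imwrite("pics/c3.png",cv2.resize(np.hstack([a,b]),(800,364),interpolation=cv2.INTER_CUBIC))
E
python3 d.py .364 .258 .047 0
```

```text
t 3.23 pos [0.3642 0.2562 0.0477] yaw -0.2 q [-0.82  0.59  0.11  2.37 -0.31  0.2  -0.43] w 0.0604 F [ 0.3  0.3 -0.2]
linear [ 0.0007  0.0018 -0.0003] twist [-0.003  0.001 -0.   ]
```

View pics/c3.png

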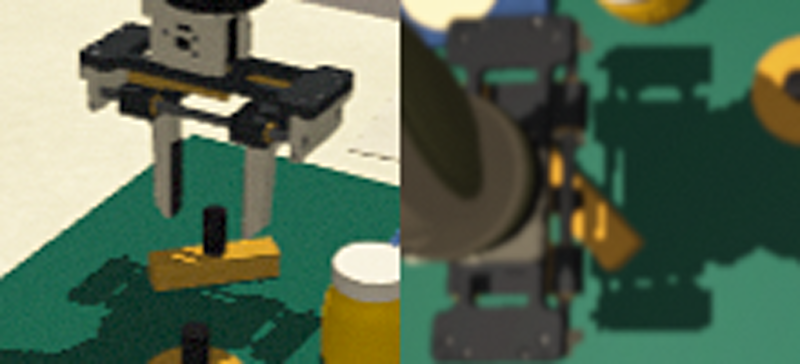

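```bash
python3 - <<'E'
from h import *
p=env.camera_params("scene");T=env.camera_params("top")
for z in(.02,.028,.036,.044): print("tipmid",z,cast(p,(283.7,152.4),z), cast(p,(271.8,149.7),z),cast(p,(295.7,155.2),z))
for z in(.08,.1,.12,.15): print(z,cast(T,(176,263),z), cast(T,(153,263),z))
a=cv2.imread("pics/scene0.png"); print(cv2.imread("pics/scene1.png").shape)
E
```

```text
tipmid 0.02 [0.34654216 0.29794422 0.02      ] [0.30849161 0.29444371 0.02      ] [0.38428222 0.30099513 0.02      ]
tipmid 0.028 [0.35350239 0.28502414 0.028     ] [0.31601869 0.28157578 0.028     ] [0.39068021 0.2880296  0.028     ]
tipmid 0.036 [0.36046261 0.27210406 0.036     ] [0.32354578 0.26870785 0.036     ] [0.39707819 0.27506406 0.036     ]
tipmid 0.044 [0.36742283 0.25918398 0.044     ] [0.33107286 0.25583992 0.044     ] [0.40347617 0.26209853 0.044     ]
0.08 [0.36354799 0.24813372 0.08      ] [0.36453397 0.29938007 0.08      ]
0.1 [0.36247555 0.2423177  0.1       ] [0.36343914 0.29239999 0.1       ]
0.12 [0.36140312 0.23650169 0.12      ] [0.3623443 0.2854199 0.12     ]
0.15 [0.35979446 0.22777767 0.15      ] [0.36070206 0.27494977 0.15      ]
(420, 560, 3)
```

```bash
python3 -m handwheel '{"linear":[[0.002,0.0018,0],[0.0035,0.0018,0],[0.0035,0.0018,0],[0.0035,0.0018,0],[0.0035,0.0018,0],[0.0035,0.0018,0],[0.0035,0.0018,0],[0.0035,0.0018,0]],"twist":[[0,0,0],[0,0,0],[0,0,0],[0,0,0],[0,0,0],[0,0,0],[0,0,0],[0,0,0]]}' -1 30
python3 - <<'E'
from h import *
a=env.camera("scene")[90:190,225:335];b=env.camera("top")[210:310,130:240]
cv2.imwrite("pics/c4.png",cv2.resize(np.hstack([a,b]),(800,364),interpolation=cv2.INTER_CUBIC))
E
python3 d.py .364 .258 .13 0
```

```text
time: 3.9
ee_pos: [0.3635, 0.2576, 0.0437]
orientation: [[-0.001, 0.003, 1.0], [-0.001, 1.0, -0.003], [-1.0, -0.001, -0.001]]
ft_force: [-1.5, -0.3, 1.1]
width: 0.019
t 4.0 pos [0.3635 0.2576 0.0437] yaw -0.2 q [-0.82  0.6   0.1   2.37 -0.31  0.19 -0.43] w 0.019 F [-3.  -0.3  0.6]
linear [-0.0863  0.0004  0.0004] twist [-0.003 -0.001  0.001]
```

View pics/c4.png

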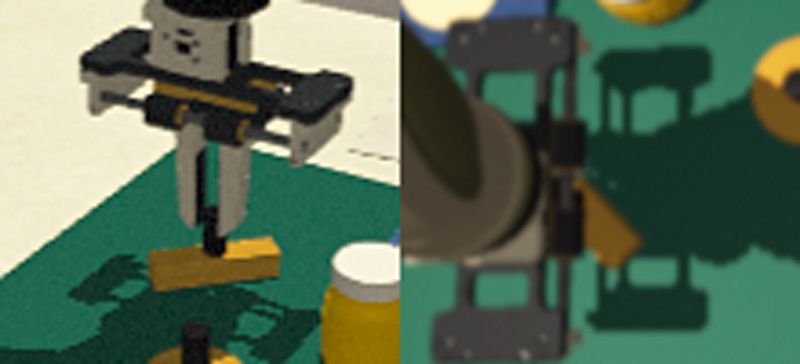

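```bash
python3 -m handwheel '{"linear":[[0,0,0],[0,0,0],[0,-0.003,0],[0,-0.006,0],[0,-0.008,0],[0,-0.008,0]],"twist":[[0,0,0],[0,0,0],[0,0,0],[0,0,0],[0,0,0],[0,0,0]]}' -0.2 30
python3 -m handwheel '{"linear":[[0,0,0],[0,0,0],[0,0,0],[0,0,0],[0,0,0],[0,0,0]],"twist":[[0,0,0],[0,0,0],[0,0,0],[0,0,0],[0,0,0],[0,0,0]]}' -1 30
python3 - <<'E'
from h import *
a=env.camera("scene")[90:190,225:335];b=env.camera("top")[210:310,130:240]
cv2.imwrite("pics/c5.png",cv2.resize(np.hstack([a,b]),(800,364),interpolation=cv2.INTER_CUBIC))
E
python3 d.py .364 .258 .13 0
```

```text
time: 4.5
ee_pos: [0.3642, 0.2491, 0.0438]
orientation: [[0.0, 0.004, 1.0], [-0.0, 1.0, -0.004], [-1.0, -0.0, 0.0]]
ft_force: [-0.2, -0.1, 1.0]
width: 0.037
time: 5.0
ee_pos: [0.3634, 0.2498, 0.0437]
orientation: [[-0.001, 0.003, 1.0], [-0.0, 1.0, -0.003], [-1.0, -0.0, -0.001]]
ft_force: [-3.2, 0.1, 2.8]
width: 0.0122
t 5.1 pos [0.3635 0.2497 0.0437] yaw -0.1 q [-0.8   0.59  0.1   2.38 -0.31  0.18 -0.42] w 0.0123 F [-3.5 -0.3  2.9]
linear [-0.0863  0.0082  0.0004] twist [-0.003 -0.001  0.   ]
```

View pics/c5.png

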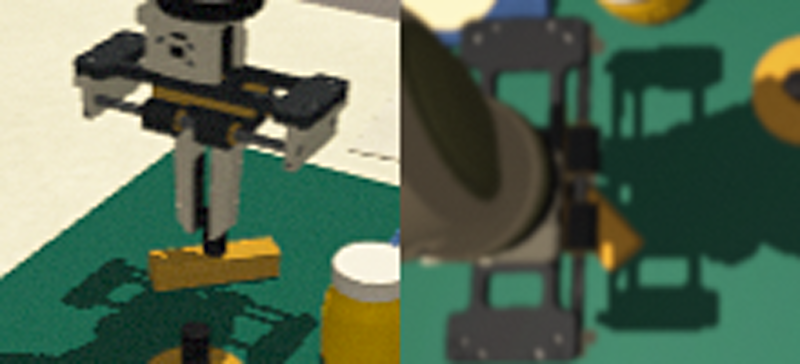

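```bash
python3 -m handwheel '{"linear":[[0,0,0],[0,0,0],[0,0.005,0],[0,0.01,0],[0,0.015,0],[0,0.017,0],[0,0.017,0]],"twist":[[0,0,0],[0,0,0],[0,0,0],[0,0,0],[0,0,0],[0,0,0],[0,0,0]]}' -0.2 30
python3 -m handwheel '{"linear":[[0,0,0],[0,0,0],[0,0,0],[0,0,0],[0,0,0],[0,0,0]],"twist":[[0,0,0],[0,0,0],[0,0,0],[0,0,0],[0,0,0],[0,0,0]]}' -1 30
python3 - <<'E'
from h import *
a=env.camera("scene")[90:190,225:335];b=env.camera("top")[210:310,130:240]
cv2.imwrite("pics/c6.png",cv2.resize(np.hstack([a,b]),(800,364),interpolation=cv2.INTER_CUBIC))
E
python3 d.py .364 .258 .13 0
```

```text
time: 5.68
ee_pos: [0.3643, 0.2679, 0.0437]
orientation: [[0.0, 0.002, 1.0], [0.0, 1.0, -0.002], [-1.0, 0.0, 0.0]]
ft_force: [-0.5, -1.3, 0.4]
width: 0.0372
time: 6.18
ee_pos: [0.3637, 0.2665, 0.0437]
orientation: [[-0.001, 0.003, 1.0], [-0.0, 1.0, -0.003], [-1.0, -0.0, -0.001]]
ft_force: [-2.0, -0.7, 0.1]
width: 0.0195
t 6.28 pos [0.3637 0.2665 0.0437] yaw -0.2 q [-0.83  0.6   0.11  2.36 -0.32  0.2  -0.44] w 0.0189 F [-2.5 -0.5  1.9]
linear [-0.0863 -0.0086  0.0002] twist [-0.003 -0.001  0.   ]
```

View pics/c6.png

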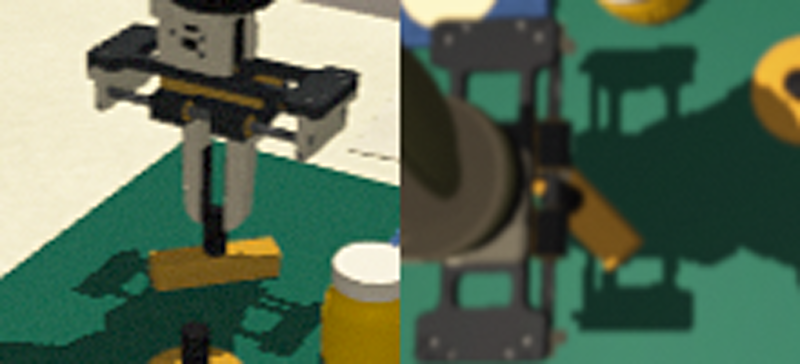

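```bash
python3 -m handwheel '{"linear":[[0,0,0],[0,0,0],[0,-0.002,0],[0,-0.004,0],[0,-0.005,0],[0,-0.005,0]],"twist":[[0,0,0],[0,0,0],[0,0,0],[0,0,0],[0,0,0],[0,0,0]]}' -0.2 30
python3 -m handwheel '{"linear":[[0,0,0],[0,0,0],[0,0,0],[0,0,0],[0,0,0],[0,0,0],[0,0,0]],"twist":[[0,0,0],[0,0,0],[0,0,0],[0,0,0],[0,0,0],[0,0,0],[0,0,0]]}' -1 30
python3 - <<'E'
from h import *
a=env.camera("scene")[90:190,225:335];b=env.camera("top")[210:310,130:240]
cv2.imwrite("pics/c7.png",cv2.resize(np.hstack([a,b]),(800,364),interpolation=cv2.INTER_CUBIC))
E
python3 d.py .364 .258 .13 0
```

```text
time: 6.78
ee_pos: [0.3643, 0.2615, 0.0438]
orientation: [[0.0, 0.003, 1.0], [-0.0, 1.0, -0.003], [-1.0, -0.0, 0.0]]
ft_force: [-0.4, 0.7, -0.1]
width: 0.0369
time: 7.37
ee_pos: [0.3638, 0.2618, 0.0437]
orientation: [[-0.001, 0.003, 1.0], [-0.0, 1.0, -0.003], [-1.0, -0.0, -0.001]]
ft_force: [-2.4, 0.6, 0.5]
width: 0.0191
t 7.47 pos [0.3638 0.2618 0.0437] yaw -0.2 q [-0.82  0.6   0.11  2.36 -0.31  0.19 -0.43] w 0.0193 F [-2.9  1.   1.6]
linear [-0.0863 -0.0038  0.0002] twist [-0.003 -0.001  0.   ]
```

View pics/c7.png

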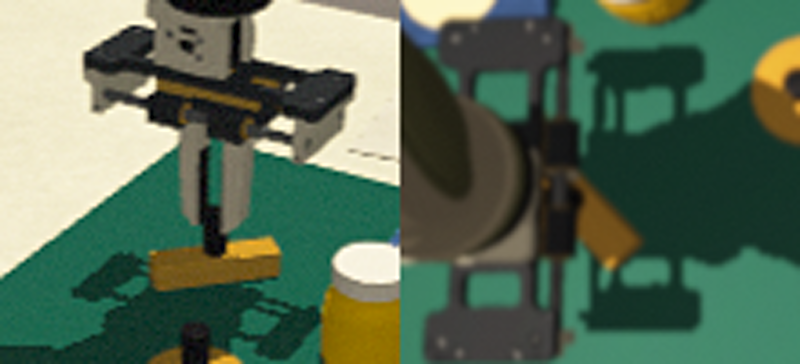

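```bash
python3 -m handwheel '{"linear":[[-0.005,0,0],[-0.015,0,0],[-0.03,0,0],[-0.05,0,0],[-0.07,0,0],[-0.09,0,0],[-0.1,0,0],[-0.106,0,0],[-0.106,0,0],[-0.106,0,0]],"twist":[[0,0,0],[0,0,0],[0,0,0],[0,0,0],[0,0,0],[0,0,0],[0,0,0],[0,0,0],[0,0,0],[0,0,0]]}' -1 40
python3 - <<'E'
from h import *
a=env.camera("scene")[60:180,220:352];b=env.camera("top")[210:330,110:242]
cv2.imwrite("pics/c8.png",cv2.resize(np.hstack([a,b]),(800,364),interpolation=cv2.INTER_CUBIC))
E
python3 d.py .50 0 .15 0
```

```text
time: 8.3
ee_pos: [0.3641, 0.2618, 0.1496]
orientation: [[0.0, 0.003, 1.0], [0.0, 1.0, -0.003], [-1.0, 0.0, 0.0]]
ft_force: [-0.1, -0.2, -5.6]
width: 0.0192
t 8.4 pos [0.3638 0.2615 0.149 ] yaw -0.2 q [-0.95  0.39  0.27  2.29 -0.22  0.48 -0.5 ] w 0.0187 F [-0.3 -0.5 -5. ]
linear [-0.0008 -0.2611  0.137 ] twist [-0.003 -0.001  0.001]
```

View pics/c8.png

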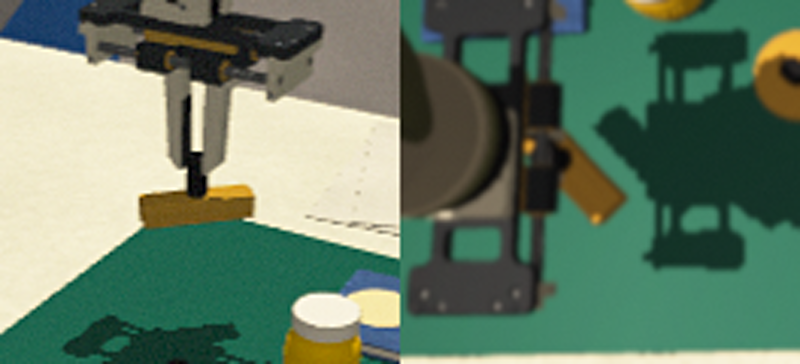

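```bash
python3 -m handwheel '{"linear":[[0,-0.008,0.006],[0,-0.024,0.018],[0,-0.046,0.034],[0,-0.072,0.05],[0,-0.099,0.066],[0,-0.127,0.082],[0,-0.155,0.096],[0,-0.183,0.11],[0,-0.211,0.12],[0,-0.239,0.13],[0,-0.266,0.137],[0,-0.292,0.142]],"twist":[[0,0,0],[0,0,0],[0,0,0],[0,0,0],[0,0,0],[0,0,0],[0,0,0],[0,0,0],[0,0,0],[0,0,0],[0,0,0],[0,0,0]]}'
python3 d.py .517 -.394 .15 33.8
```

```text
time: 9.4
ee_pos: [0.5056, -0.0334, 0.1489]
orientation: [[-0.001, 0.004, 1.0], [-0.001, 1.0, -0.004], [-1.0, -0.001, -0.001]]
ft_force: [-0.3, 0.5, -4.5]
width: 0.0189
t 9.4 pos [ 0.5056 -0.0334  0.1489] yaw -0.2 q [-0.21  0.45  0.23  2.17 -0.19  0.55  0.15] w 0.0189 F [-0.3  0.5 -4.5]
linear [-0.0008 -0.3606  0.0129] twist [-0.594 -0.001  0.   ]
```

```bash
python3 -m handwheel '{"linear":[[0,-0.03,0.001],[0,-0.06,0.002],[0,-0.09,0.003],[0,-0.12,0.004],[0,-0.15,0.005],[0,-0.18,0.006],[0,-0.21,0.007],[0,-0.24,0.008],[0,-0.27,0.009],[0,-0.3,0.01],[0,-0.33,0.0115],[0,-0.36,0.013]],"twist":[[-0.05,0,0],[-0.1,0,0],[-0.15,0,0],[-0.2,0,0],[-0.25,0,0],[-0.3,0,0],[-0.35,0,0],[-0.4,0,0],[-0.45,0,0],[-0.5,0,0],[-0.55,0,0],[-0.594,0,0]]}'
python3 -m handwheel '{"linear":[[0.02,0,0],[0.04,0,0],[0.055,0,0],[0.055,0,0],[0.055,0,0]],"twist":[[0,0,0],[0,0,0],[0,0,0],[0,0,0],[0,0,0]]}'
python3 - <<'E'
from h import *
for n in("scene","top"): cv2.imwrite(f"pics/{n}9.png",env.camera(n))
a=cv2.imread("pics/scene9.png")[270:420,80:245];b=cv2.imread("pics/top9.png")[130:280,380:545]
cv2.imwrite("pics/c9.png",cv2.resize(np.hstack([a,b]),(800,364),interpolation=cv2.INTER_CUBIC))
E
python3 d.py .517 -.394 .07 33.8
```

```text
time: 10.4
ee_pos: [0.5156, -0.3929, 0.1484]
orientation: [[-0.002, -0.559, 0.829], [0.001, 0.829, 0.559], [-1.0, 0.002, -0.001]]
ft_force: [-0.2, -0.2, -5.8]
width: 0.0189
time: 10.82
ee_pos: [0.5157, -0.3908, 0.0932]
orientation: [[-0.003, -0.557, 0.831], [0.002, 0.831, 0.557], [-1.0, 0.003, -0.001]]
ft_force: [-1.0, 0.5, -4.3]
width: 0.0188
t 10.92 pos [ 0.5172 -0.3912  0.0951] yaw 33.8 q [ 0.55  0.65  0.02  1.88 -0.02  0.61  1.17] w 0.0187 F [ 0.2 -0.9 -4.9]
linear [ 0.0251 -0.0022 -0.0017] twist [0.001 0.    0.   ]
```

View pics/c9.png

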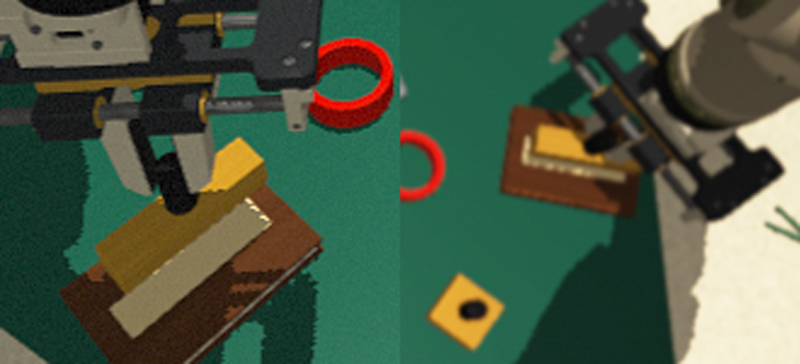

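```bash
python3 - <<'E'
from h import *
S=env.camera_params("scene");T=env.camera_params("top")
z0=.0951-.0437
a=cast(S,(128.3,390.9),z0);b=cast(S,(190.6,346.3),z0)
d=(b-a)[:2];L=np.linalg.norm(d);d/=L;n=np.array([-d[1],d[0]])
print("scene bottom edge",a,b,L,np.degrees(np.arctan2(d[1],d[0])),"centre",(a[:2]+b[:2])/2+.013*n)
for u,v in((160+72/2.424,270+165/2.424),): pass
# left-top front edge & right top corners
for nm,c,z in(("topfrontL",(94,248),z0+.022),("topfrontR",(266,160),z0+.022),("backR",(235,138),z0+.022)):
    print(nm,cast(S,(80+c[0]/2.424,270+c[1]/2.424),z))
for nm,c,z in(("topL far",(538,125),z0+.022),("topL near",(535,152),z0+.022)):
    print(nm,cast(T,(380+(c[0]-400)/2.424,130+c[1]/2.424),z))
im=cv2.imread("pics/top9.png");M=masks(im)
for k in("brass","cream","black"):
  for c,ar,s,m in comps(M[k],20):
    if 420<c[0]<500 and 150<c[1]<220: print(k,c,ar,rect_world(T,m,.0734),rect_world(T,m,.014))
im=cv2.imread("pics/scene9.png");M=masks(im)
for k in("brass","cream","black"):
  for c,ar,s,m in comps(M[k],40):
    if 110<c[0]<230 and 320<c[1]<420: print("S",k,c,ar,rect_world(S,m,.0734))
E
```

```text
scene bottom edge [ 0.51443617 -0.44282986  0.0514    ] [ 0.54304826 -0.34736273  0.0514    ] 0.099662557355888 73.3162005058679 centre [ 0.51628947 -0.39136413]
topfrontL [ 0.4968578  -0.43640143  0.0734    ]
topfrontR [ 0.5426484  -0.34436372  0.0734    ]
backR [ 0.51582624 -0.34171608  0.0734    ]
topL far [ 0.53633024 -0.34172067  0.0734    ]
topL near [ 0.51048596 -0.33668344  0.0734    ]
brass [448.98133333 190.10133333] 375 [ 515.3 -380.8  100.7   32.3   76.8] [ 528.6 -405.8  107.5   34.5   76.8]
cream [496.80769231 154.65384615] 26 [ 597.  -483.1   35.9    4.    -2.4] [ 615.8 -514.9   38.3    4.3   -2.4]
cream [432.15789474 192.36842105] 38 [ 512.2 -328.2   26.6   12.3   13.2] [ 525.4 -349.6   28.4   13.1   13.2]
cream [454.12 200.2 ] 25 [ 492.1 -377.1   20.2    6.1   78.8] [ 503.9 -401.8   21.6    6.5   78.8]
black [491.72522255 174.30623145] 1685 [ 554.2 -462.9  219.3   90.5   33.8] [ 570.2 -493.4  234.    96.5   33.8]
black [464.38666667 180.88      ] 225 [ 538.5 -404.2   62.2   31.2  -15. ] [ 553.3 -430.7   66.3   33.3  -15. ]
black [477.91549296 202.41549296] 284 [ 483.5 -427.    80.3   44.2  -45.6] [ 494.7 -455.1   85.7   47.1  -45.6]
S brass [154.05974202 359.70128988] 1473 [ 525.2 -393.8  101.5   41.6   77.3]
S black [148.55855856 326.55855856] 888 [ 480.7 -367.1   95.4   48.4  -53.4]
```

```bash
python3 -m handwheel '{"linear":[[0.006,-0.002,-0.001],[0.012,-0.004,-0.002],[0.018,-0.0056,-0.0025],[0.024,-0.0056,-0.0025],[0.028,-0.0056,-0.0025],[0.031,-0.0056,-0.0025],[0.033,-0.0056,-0.0025],[0.034,-0.0056,-0.0025],[0.034,-0.0056,-0.0025]],"twist":[[0,0,0],[0,0,0],[0,0,0],[0,0,0],[0,0,0],[0,0,0],[0,0,0],[0,0,0],[0,0,0]]}'
python3 d.py .517 -.397 .0577 33.8
```

```text
time: 11.67
ee_pos: [0.5182, -0.3966, 0.0605]
orientation: [[-0.0, -0.557, 0.83], [0.0, 0.83, 0.557], [-1.0, 0.0, -0.0]]
ft_force: [-0.5, 0.2, -6.1]
width: 0.0188
t 11.67 pos [ 0.5182 -0.3966  0.0605] yaw 33.9 q [ 0.56  0.7   0.01  1.89 -0.02  0.56  1.17] w 0.0188 F [-0.5  0.2 -6.1]
linear [ 0.0028  0.0003 -0.0012] twist [ 0.001 -0.    -0.   ]
```

```bash
python3 -m handwheel '{"linear":[[0.001,0,0],[0.002,0,0],[0.003,0,0],[0.0035,0,0],[0.0035,0,0]],"twist":[[0,0,0],[0,0,0],[0,0,0],[0,0,0],[0,0,0]]}'
python3 - <<'E'
from h import *
a=env.camera("scene")[270:420,80:245];b=env.camera("top")[130:280,380:545]
cv2.imwrite("pics/c10.png",cv2.resize(np.hstack([a,b]),(800,364),interpolation=cv2.INTER_CUBIC))
E
```

```text
time: 12.08
ee_pos: [0.5184, -0.397, 0.0578]
orientation: [[0.001, -0.557, 0.83], [-0.001, 0.83, 0.557], [-1.0, -0.001, 0.0]]
ft_force: [-0.8, 0.5, 1.7]
width: 0.0186
```

View pics/c10.png

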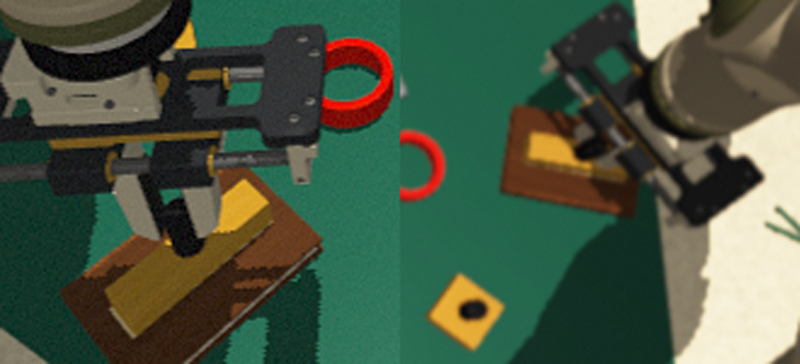

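```bash
python3 -m handwheel '{"linear":[[0,0,0],[0,0,0],[0,0,0],[0,0,0],[-0.01,0,0],[-0.03,0,0],[-0.06,0,0],[-0.09,0,0],[-0.1,0,0],[-0.1,0,0]],"twist":[[0,0,0],[0,0,0],[0,0,0],[0,0,0],[0,0,0],[0,0,0],[0,0,0],[0,0,0],[0,0,0],[0,0,0]]}' 0 20
python3 d.py .3685 -.277 .15 0
```

```text
time: 13.02
ee_pos: [0.5196, -0.3977, 0.1609]
orientation: [[0.005, -0.557, 0.83], [-0.003, 0.83, 0.557], [-1.0, -0.005, 0.002]]
ft_force: [0.3, -0.6, 0.2]
width: 0.0465
t 13.02 pos [ 0.5196 -0.3977  0.1609] yaw 33.9 q [ 0.55  0.57  0.02  1.83 -0.02  0.74  1.17] w 0.0465 F [ 0.3 -0.6  0.2]
linear [ 0.0098  0.1845 -0.0583] twist [0.591 0.004 0.004]
```

```bash
python3 -m handwheel '{"linear":[[0.002,0.018,-0.006],[0.006,0.04,-0.012],[0.01,0.06,-0.019],[0.015,0.08,-0.025],[0.02,0.1,-0.032],[0.025,0.12,-0.038],[0.03,0.14,-0.044],[0.035,0.16,-0.05],[0.038,0.175,-0.055],[0.04,0.1845,-0.0583],[0.04,0.1845,-0.0583],[0.04,0.1845,-0.0583]],"twist":[[0.05,0,0],[0.11,0,0],[0.17,0,0],[0.23,0,0],[0.29,0,0],[0.35,0,0],[0.41,0,0],[0.47,0,0],[0.53,0,0],[0.591,0.004,0.004],[0.591,0.004,0.004],[0.591,0.004,0.004]]}'
python3 - <<'E'
from h import *
T=env.camera_params("top");S=env.camera_params("scene")
t=env.camera("top");s=env.camera("scene")
cv2.imwrite("pics/top11.png",t);cv2.imwrite("pics/scene11.png",s)
a=s[270:420,80:245];b=t[130:280,380:545]
cv2.imwrite("pics/c11.png",cv2.resize(np.hstack([a,b]),(800,364),interpolation=cv2.INTER_CUBIC))
for n,p,im in(("T",T,t),("S",S,s)):
  for c,ar,st,m in comps(masks(im)["brass"],60):
    w=cast(p,c,.036)
    if abs(w[0]-.516)<.06 and abs(w[1]+.397)<.06: print(n,c,ar,rect_world(p,m,.036))
E
python3 d.py .3685 -.277 .044 0
```

```text
time: 14.02
ee_pos: [0.3669, -0.2757, 0.1168]
orientation: [[-0.006, -0.002, 1.0], [0.003, 1.0, 0.002], [-1.0, 0.003, -0.006]]
ft_force: [0.9, -0.2, 0.3]
width: 0.0468
T [452.13369963 193.29304029] 546 [ 514.5 -391.   109.9   37.9   77.6]
S [157.9497549  374.64460784] 1632 [ 523.3 -395.1  110.4   45.1   81.1]
S [154.1875   405.859375] 64 [ 551.1 -436.9   16.    15.1   81.9]
t 14.12 pos [ 0.3678 -0.2764  0.1171] yaw 0.1 q [ 0.4   0.46  0.17  2.29 -0.18  0.41  0.72] w 0.0464 F [ 0.  -0.   0.8]
linear [ 0.0731 -0.0007  0.001 ] twist [ 0.002 -0.004 -0.002]
```

View pics/c11.png

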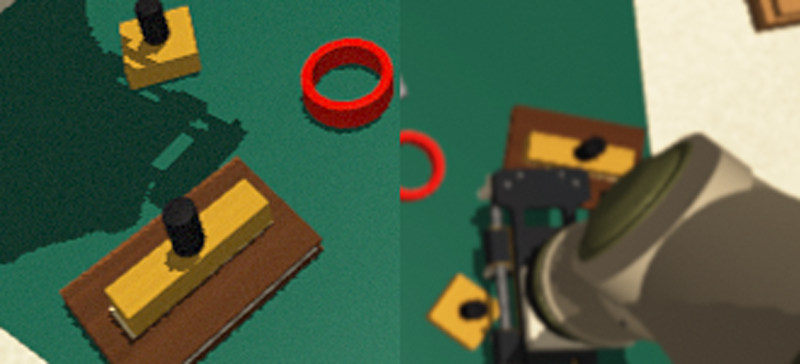

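```bash
python3 - <<'E'
from h import *
b=cv2.imread("pics/top11.png")[150:320,360:560]; a=cv2.imread("pics/scene11.png")[150:320,60:260]
cv2.imwrite("pics/c12.png",cv2.resize(np.hstack([a,b]),(800,340),interpolation=cv2.INTER_CUBIC))
T=env.camera_params("top");print(proj(T,np.array([.3678,-.2764,.117])),proj(T,np.array([.3678,-.2764,.19])))
E
```

```text
[420.02142117 255.24180148] [432.06124314 252.66402016]
```

View pics/c12.png

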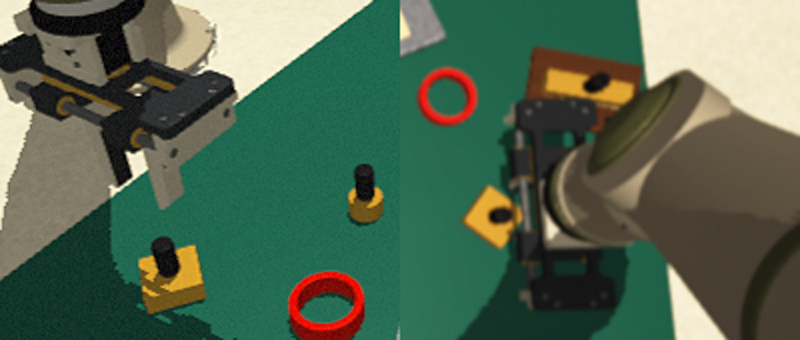

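```bash
python3 -m handwheel '{"linear":[[0.01,0,0.001],[0.025,-0.001,0.001],[0.04,-0.001,0.001],[0.052,-0.001,0.001],[0.062,-0.001,0.001],[0.069,-0.001,0.001],[0.073,-0.001,0.001],[0.073,-0.001,0.001]],"twist":[[0.002,-0.004,-0.002],[0.002,-0.004,-0.002],[0.002,-0.004,-0.002],[0.002,-0.004,-0.002],[0.002,-0.004,-0.002],[0.002,-0.004,-0.002],[0.002,-0.004,-0.002],[0.002,-0.004,-0.002]]}'
python3 d.py .3685 -.277 .044 0
python3 -m handwheel '{"linear":[[0,0,0],[0,0,0],[0,0,0],[0,0,0],[0,0,0],[0,0,0],[0,0,0]],"twist":[[0,0,0],[0,0,0],[0,0,0],[0,0,0],[0,0,0],[0,0,0],[0,0,0]]}' -1 40
python3 - <<'E'
from h import *
a=env.camera("scene")[210:320,90:220];b=env.camera("top")[210:320,370:500]
cv2.imwrite("pics/c13.png",cv2.resize(np.hstack([a,b]),(800,338),interpolation=cv2.INTER_CUBIC))
E
```

```text
time: 14.78
ee_pos: [0.3678, -0.277, 0.0436]
orientation: [[-0.001, 0.002, 1.0], [0.001, 1.0, -0.002], [-1.0, 0.001, -0.001]]
ft_force: [0.5, -0.7, -0.0]
width: 0.0466
t 14.78 pos [ 0.3678 -0.277   0.0436] yaw -0.1 q [ 0.46  0.6   0.08  2.33 -0.23  0.21  0.75] w 0.0466 F [ 0.5 -0.7 -0. ]
linear [-0.0004 -0.      0.0007] twist [-0.002 -0.001 -0.001]
time: 15.37
ee_pos: [0.3679, -0.2768, 0.0446]
orientation: [[-0.0, 0.002, 1.0], [0.0, 1.0, -0.002], [-1.0, 0.0, -0.0]]
ft_force: [-0.3, 0.7, 5.2]
width: 0.0186
```

View pics/c13.png

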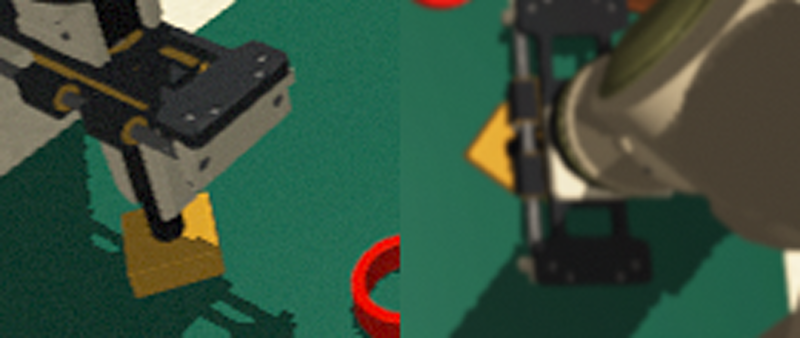

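```bash
python3 -m handwheel '{"linear":[[-0.005,0,0],[-0.015,0,0],[-0.03,0,0],[-0.05,0,0.005],[-0.07,0.005,0.015],[-0.085,0.015,0.035],[-0.09,0.025,0.06],[-0.09,0.037,0.085],[-0.09,0.05,0.11],[-0.09,0.063,0.135],[-0.09,0.076,0.16],[-0.09,0.09,0.185]],"twist":[[0,0,0],[0,0,0],[0,0,0],[0.05,0,0],[0.1,0,0],[0.15,0,0],[0.2,0,0],[0.25,0,0],[0.31,0,0],[0.37,0,0],[0.43,0,0],[0.48,0,0]]}'
python3 d.py .608 -.159 .09 -29.8
```

```text
time: 16.47
ee_pos: [0.5533, -0.1861, 0.1339]
orientation: [[-0.002, 0.466, 0.885], [0.001, 0.885, -0.466], [-1.0, -0.0, -0.002]]
ft_force: [0.1, -0.4, -5.0]
width: 0.0186
t 16.47 pos [ 0.5533 -0.1861  0.1339] yaw -27.8 q [-0.03  0.56  0.38  2.02 -0.35  0.62  0.1 ] w 0.0186 F [ 0.1 -0.4 -5. ]
linear [0.0438 0.0495 0.0359] twist [ 0.035 -0.002  0.   ]
```

```bash
python3 -m handwheel '{"linear":[[0.004,0.012,0.009],[0.01,0.025,0.018],[0.02,0.038,0.027],[0.03,0.046,0.034],[0.04,0.0495,0.036],[0.0438,0.0495,0.0359],[0.0438,0.0495,0.0359],[0.0438,0.0495,0.0359]],"twist":[[0.01,0,0],[0.02,0,0],[0.03,0,0],[0.035,0,0],[0.035,0,0],[0.035,-0.002,0],[0.035,-0.002,0],[0.035,-0.002,0]]}'
python3 - <<'E'
from h import *
s=env.camera("scene");t=env.camera("top")
cv2.imwrite("pics/scene14.png",s);cv2.imwrite("pics/top14.png",t)
a=s[230:340,220:350];b=t[110:220,290:420]
cv2.imwrite("pics/c14.png",cv2.resize(np.hstack([a,b]),(800,338),interpolation=cv2.INTER_CUBIC))
E
python3 d.py .608 -.159 .058 -29.8
```

```text
time: 17.13
ee_pos: [0.6062, -0.161, 0.09]
orientation: [[-0.001, 0.495, 0.869], [-0.001, 0.869, -0.495], [-1.0, -0.001, -0.0]]
ft_force: [-0.7, -1.3, -4.7]
width: 0.0186
t 17.23 pos [ 0.607  -0.1609  0.0908] yaw -29.7 q [-0.06  0.67  0.36  1.95 -0.39  0.6   0.04] w 0.0187 F [ 0.2 -0.3 -4.9]
linear [ 0.0328  0.0022 -0.0001] twist [0.002 0.001 0.   ]
```

View pics/c14.png

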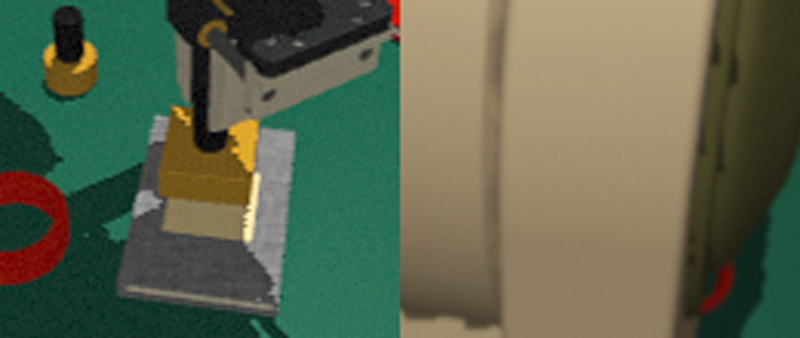

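```bash
python3 - <<'E'
from h import *
S=env.camera_params("scene")
f=lambda c,z:cast(S,(220+c[0]/3.077,230+c[1]/3.077),z)
for nm,L,R,z in(("wbot",(160,195),(250,207),.0465),("inlay",(163,233),(243,241),.014),("wtop",(163,172),(254,178),.0685)):
    a,b=f(L,z),f(R,z);d=(b-a)[:2];l=np.linalg.norm(d);d/=l
    print(nm,a,b,round(l,4),np.degrees(np.arctan2(d[1],d[0])),"centre",(a[:2]+b[:2])/2+.026*np.array([-d[1],d[0]]))
E
```

```text
wbot [ 0.59485899 -0.19432452  0.0465    ] [ 0.64248495 -0.17657456  0.0465    ] 0.0508 20.440174302676507 centre [ 0.60959201 -0.16108657]
inlay [ 0.59670742 -0.19401352  0.014     ] [ 0.63937045 -0.17585966  0.014     ] 0.0464 23.050595622713946 centre [ 0.60785879 -0.16101245]
wtop [ 0.59751905 -0.19563775  0.0685    ] [ 0.64262756 -0.17437233  0.0685    ] 0.0499 25.24050921191897 centre [ 0.60898641 -0.16148737]
```

```bash
python3 -m handwheel '{"linear":[[0.006,0.001,-0.001],[0.013,0.0015,-0.0015],[0.019,0.0015,-0.0015],[0.024,0.0015,-0.0015],[0.027,0.0015,-0.0015],[0.0295,0.0015,-0.0015],[0.031,0.0015,-0.0015],[0.032,0.0015,-0.0015],[0.033,0.0015,-0.0015],[0.0335,0.0015,-0.0015],[0.0335,0.0015,-0.0015]],"twist":[[0,0,0],[0,0,0],[0,0,0],[0,0,0],[0,0,0],[0,0,0],[0,0,0],[0,0,0],[0,0,0],[0,0,0],[0,0,0]]}'
```

```text
time: 18.15
ee_pos: [0.6071, -0.158, 0.0586]
orientation: [[0.002, 0.495, 0.869], [0.0, 0.869, -0.495], [-1.0, 0.001, 0.001]]
ft_force: [-5.2, 2.3, 14.5]
width: 0.0189
```

```bash
python3 -m handwheel '{"linear":[[-0.0007,0,0],[-0.0012,0,0],[-0.0012,0,0]],"twist":[[0,0,0],[0,0,0],[0,0,0]]}'
python3 -m handwheel '{"linear":[[0,0,0],[0,0,0],[0,0,0],[0,0,0],[-0.01,0,0],[-0.03,0,0],[-0.06,0,0],[-0.08,0,0],[-0.08,0,0],[-0.08,0,0]],"twist":[[0,0,0],[0,0,0],[0,0,0],[0,0,0],[0,0,0],[0,0,0],[0,0,0],[0,0,0],[0,0,0],[0,0,0]]}' 0 20
python3 d.py .469 -.1015 .12 0
```

```text
time: 18.4
ee_pos: [0.607, -0.158, 0.0587]
orientation: [[0.001, 0.494, 0.869], [-0.0, 0.869, -0.494], [-1.0, 0.0, 0.001]]
ft_force: [-4.3, 0.9, 6.6]
width: 0.0187
time: 19.23
ee_pos: [0.6078, -0.1579, 0.1396]
orientation: [[0.004, 0.494, 0.869], [-0.001, 0.869, -0.494], [-1.0, 0.001, 0.004]]
ft_force: [1.2, -0.2, -0.3]
width: 0.046
t 19.23 pos [ 0.6078 -0.1579  0.1396] yaw -29.6 q [-0.1   0.6   0.4   1.92 -0.36  0.69  0.  ] w 0.046 F [ 1.2 -0.2 -0.3]
linear [ 0.0191 -0.0196 -0.1487] twist [-0.517  0.004 -0.   ]
```

```bash
python3 -m handwheel '{"linear":[[0,-0.002,-0.015],[0,-0.004,-0.033],[0.002,-0.007,-0.052],[0.004,-0.01,-0.071],[0.006,-0.012,-0.09],[0.009,-0.015,-0.11],[0.013,-0.017,-0.128],[0.017,-0.019,-0.14],[0.0191,-0.0196,-0.1487],[0.0191,-0.0196,-0.1487],[0.0191,-0.0196,-0.1487]],"twist":[[-0.06,0,0],[-0.12,0,0],[-0.18,0,0],[-0.24,0,0],[-0.3,0,0],[-0.36,0,0],[-0.42,0,0],[-0.48,0,0],[-0.517,0.004,0],[-0.517,0.004,0],[-0.517,0.004,0]]}'
python3 - <<'E'
from h import *
s=env.camera("scene");t=env.camera("top")
cv2.imwrite("pics/scene15.png",s);cv2.imwrite("pics/top15.png",t)
cv2.imwrite("pics/c15.png",cv2.resize(np.hstack([s[180:350,170:370],t[130:300,240:440]]),(800,340),interpolation=cv2.INTER_CUBIC))
E
python3 d.py .469 -.1015 .044 0
```

```text
time: 20.15
ee_pos: [0.4684, -0.1015, 0.1186]
orientation: [[-0.003, 0.001, 1.0], [0.001, 1.0, -0.001], [-1.0, 0.001, -0.003]]
ft_force: [0.5, -0.5, -0.4]
width: 0.0466
t 20.25 pos [ 0.4692 -0.1017  0.1188] yaw -0.1 q [-0.07  0.48  0.23  2.25 -0.24  0.44  0.35] w 0.0465 F [ 0.  -0.4 -0.6]
linear [ 0.0748  0.0002 -0.    ] twist [-0.002 -0.002 -0.   ]
```

View pics/c15.png

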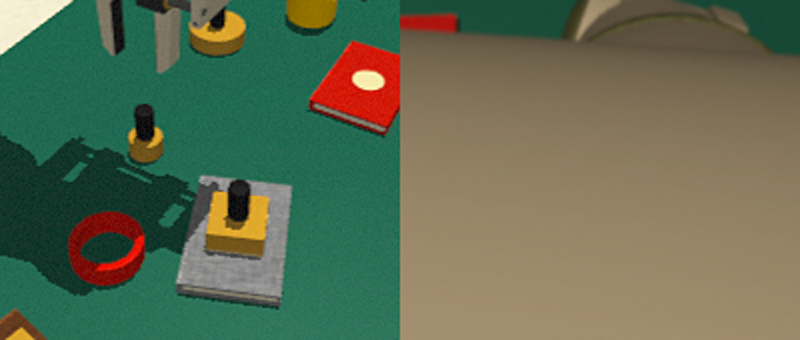

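The square sits centred and aligned on the grey book. Next I descend onto the button.

```bash
python3 -m handwheel '{"linear":[[0.01,0,0],[0.025,0,0],[0.04,0,0],[0.053,0,0],[0.063,0,0],[0.07,0,0],[0.0745,0,0],[0.0745,0,0]],"twist":[[0,0,0],[0,0,0],[0,0,0],[0,0,0],[0,0,0],[0,0,0],[0,0,0],[0,0,0]]}'
python3 -m handwheel '{"linear":[[0,0,0],[0,0,0],[0,0,0],[0,0,0],[0,0,0],[0,0,0],[0,0,0]],"twist":[[0,0,0],[0,0,0],[0,0,0],[0,0,0],[0,0,0],[0,0,0],[0,0,0]]}' -1 30
python3 - <<'E'
from h import *
s=env.camera("scene")
cv2.imwrite("pics/c16.png",cv2.resize(s[190:290,180:310],(780,600),interpolation=cv2.INTER_CUBIC))
E
python3 d.py .469 -.1015 .15 0
```

```text
time: 20.92
ee_pos: [0.468, -0.1015, 0.0435]
orientation: [[-0.004, 0.001, 1.0], [0.001, 1.0, -0.001], [-1.0, 0.001, -0.004]]
ft_force: [0.5, -1.0, -0.1]
width: 0.0463
time: 21.5
ee_pos: [0.468, -0.1014, 0.0446]
orientation: [[-0.003, 0.0, 1.0], [0.001, 1.0, -0.0], [-1.0, 0.001, -0.003]]
ft_force: [-0.8, 0.8, 5.5]
width: 0.0189
t 21.55 pos [ 0.468  -0.1014  0.0446] yaw 0.0 q [ 0.01  0.61  0.13  2.29 -0.3   0.25  0.4 ] w 0.0189 F [0.3 0.  5.3]
linear [-1.054e-01 -1.000e-04  8.000e-04] twist [ 0.    -0.002 -0.001]
```

View pics/c16.png

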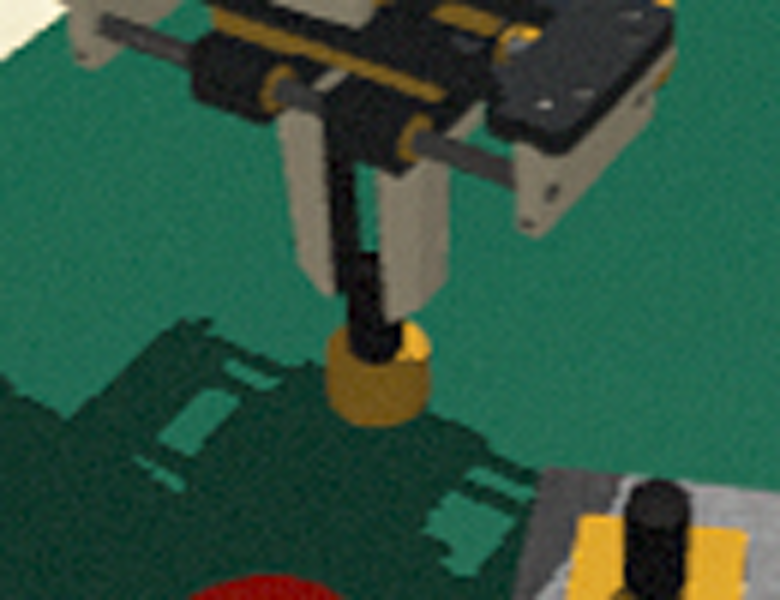

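```bash
python3 -m handwheel '{"linear":[[-0.01,0,0],[-0.03,0,0],[-0.055,0.006,0.004],[-0.075,0.022,0.016],[-0.085,0.045,0.033],[-0.085,0.07,0.052],[-0.085,0.095,0.072],[-0.085,0.12,0.092],[-0.085,0.147,0.112],[-0.085,0.173,0.132],[-0.085,0.197,0.15],[-0.085,0.213,0.163]],"twist":[[0,0,0],[0,0,0],[0,0,0],[0,0,0],[0,0,0],[0,0,0],[0,0,0],[0,0,0],[0,0,0],[0,0,0],[0,0,0],[0,0,0]]}'
python3 -m handwheel '{"linear":[[0.012,0,0],[0.026,0,0],[0.036,0,0],[0.04,0,0],[0.04,0,0],[0.04,0,0]],"twist":[[0,0,0],[0,0,0],[0,0,0],[0,0,0],[0,0,0],[0,0,0]]}'
python3 - <<'E'
from h import *
s=env.camera("scene");cv2.imwrite("pics/scene17.png",s)
cv2.imwrite("pics/c17.png",cv2.resize(s[160:260,300:430],(780,600),interpolation=cv2.INTER_CUBIC))
E
python3 d.py .632 .112 .058 0
```

```text
time: 22.55
ee_pos: [0.6321, 0.1151, 0.1292]
orientation: [[-0.003, -0.003, 1.0], [0.002, 1.0, 0.003], [-1.0, 0.002, -0.003]]
ft_force: [0.5, 0.4, -0.8]
width: 0.0192
time: 23.05
ee_pos: [0.6308, 0.111, 0.0891]
orientation: [[-0.003, 0.001, 1.0], [0.0, 1.0, -0.001], [-1.0, 0.0, -0.003]]
ft_force: [0.5, 0.6, -1.8]
width: 0.019
t 23.1 pos [0.6311 0.1111 0.0894] yaw -0.0 q [-0.44  0.67  0.27  1.91 -0.29  0.61  0.02] w 0.019 F [-0.8  0.4 -2.3]
linear [0.0314 0.0009 0.0009] twist [-0.001 -0.003 -0.001]
```

View pics/c17.png

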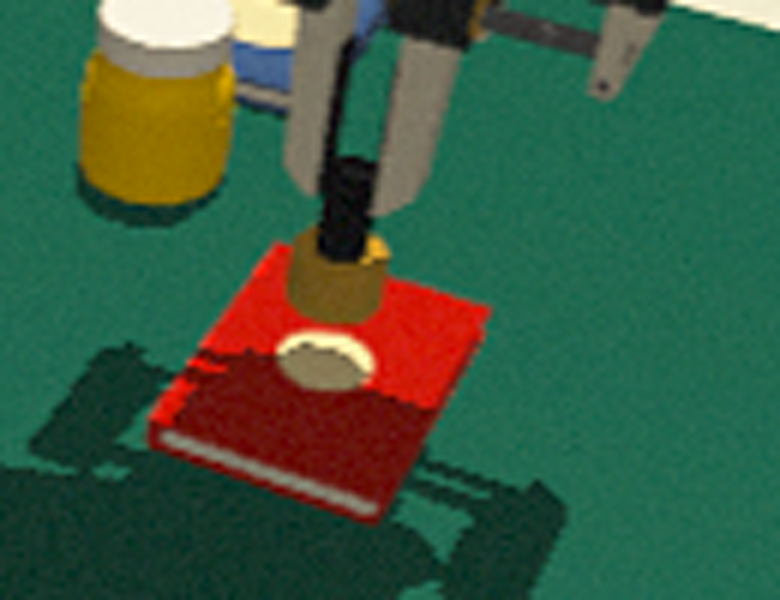

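```bash
python3 - <<'E'
from h import *
S=env.camera_params("scene")
f=lambda c,z:cast(S,(300+c[0]/6,160+c[1]/6),z)
print("inlay front",f((326,392),.014),"weight front",f((338,325),.0448))
X=np.array([.632,.112,0.014]);
for z in(.014,.0448): X[2]=z;print(z,(proj(S,X)-[300,160])*6)
E
```

```text
inlay front [0.64160501 0.09278603 0.014     ] weight front [0.6413602  0.09414564 0.0448    ]
0.014 [320.13731614 356.32478511]
0.0448 [331.10660012 291.975418  ]
```

Weight and inlay agree to about 1 mm, so I lower it.

```bash
python3 -m handwheel '{"linear":[[0.006,0,0],[0.013,0,0],[0.018,0,0],[0.022,0,0],[0.025,0,0],[0.0275,0,0],[0.029,0,0],[0.03,0,0],[0.0305,0,0],[0.0305,0,0]],"twist":[[0,0,0],[0,0,0],[0,0,0],[0,0,0],[0,0,0],[0,0,0],[0,0,0],[0,0,0],[0,0,0],[0,0,0]]}'
```

```text
time: 23.93
ee_pos: [0.6309, 0.1116, 0.0587]
orientation: [[-0.003, 0.0, 1.0], [0.001, 1.0, -0.0], [-1.0, 0.001, -0.003]]
ft_force: [-1.0, -0.7, 1.5]
width: 0.0189
```

```bash
python3 -m handwheel '{"linear":[[0,0,0],[0,0,0],[0,0,0],[0,0,0],[0,0,0],[-0.01,0,0],[-0.03,0,0],[-0.055,0,0],[-0.075,0,0],[-0.075,0,0]],"twist":[[0,0,0],[0,0,0],[0,0,0],[0,0,0],[0,0,0],[0,0,0],[0,0,0],[0,0,0],[0,0,0],[0,0,0]]}' 0 20
python3 d.py .4325 .110 .12 0
```

```text
time: 24.77
ee_pos: [0.6334, 0.1116, 0.138]
orientation: [[0.003, 0.0, 1.0], [0.002, 1.0, -0.0], [-1.0, 0.002, 0.003]]
ft_force: [0.5, 0.4, 0.5]
width: 0.0465
t 24.77 pos [0.6334 0.1116 0.138 ] yaw -0.0 q [-0.46  0.61  0.3   1.88 -0.27  0.69  0.  ] w 0.0465 F [0.5 0.4 0.5]
linear [ 0.0174 -0.0017 -0.2009] twist [-0.     0.003 -0.002]
```

```bash
python3 -m handwheel '{"linear":[[0,0,-0.012],[0,0,-0.034],[0.002,0,-0.058],[0.004,0,-0.084],[0.006,0,-0.11],[0.009,-0.001,-0.136],[0.012,-0.0015,-0.16],[0.015,-0.0017,-0.18],[0.0174,-0.0017,-0.194],[0.0174,-0.0017,-0.2009],[0.0174,-0.0017,-0.2009],[0.0174,-0.0017,-0.2009]],"twist":[[0,0,0],[0,0,0],[0,0,0],[0,0,0],[0,0,0],[0,0.001,0],[0,0.001,0],[0,0.002,0],[0,0.003,0],[0,0.003,0],[0,0.003,0],[0,0.003,0]]}'
python3 - <<'E'
from h import *
s=env.camera("scene");cv2.imwrite("pics/scene18.png",s)
cv2.imwrite("pics/c18.png",cv2.resize(s[130:260,230:400],(785,600),interpolation=cv2.INTER_CUBIC))
E
python3 d.py .4325 .110 .0445 0
```

```text
time: 25.77
ee_pos: [0.431, 0.1101, 0.1169]
orientation: [[-0.005, -0.0, 1.0], [0.001, 1.0, 0.0], [-1.0, 0.001, -0.005]]
ft_force: [0.8, 0.1, -1.1]
width: 0.0464
t 25.82 pos [0.4315 0.1101 0.1169] yaw -0.0 q [-0.57  0.45  0.26  2.32 -0.31  0.4  -0.04] w 0.0466 F [-0.6  1.   0.9]
linear [ 0.0724 -0.0002  0.0013] twist [-0.    -0.004 -0.001]
```

View pics/c18.png

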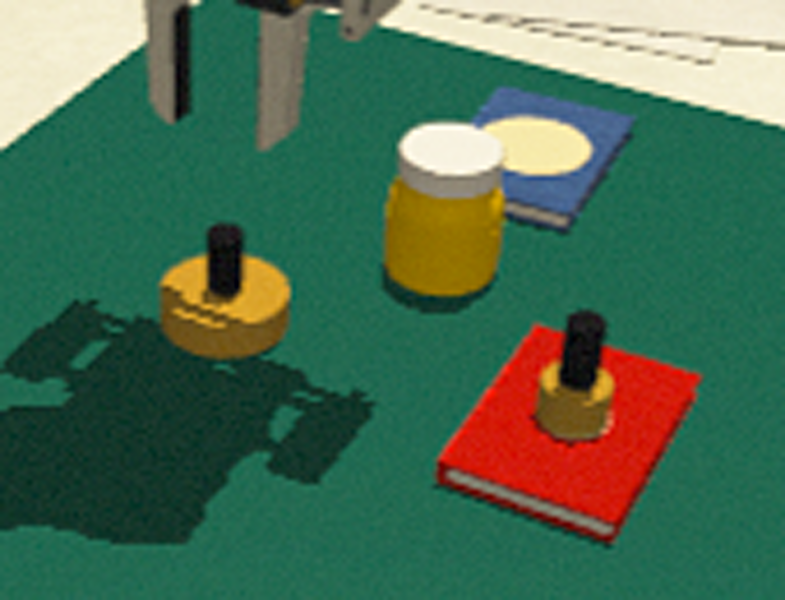

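The button stands centred on the red book, and only a sliver of inlay shows. Next is the disc.

```bash
python3 -m handwheel '{"linear":[[0.01,0,0.001],[0.025,0,0.0013],[0.04,0,0.0013],[0.053,0,0.0013],[0.063,0,0.0013],[0.069,0,0.0013],[0.0722,0,0.0013],[0.0722,0,0.0013]],"twist":[[0,-0.004,0],[0,-0.004,0],[0,-0.004,0],[0,-0.004,0],[0,-0.004,0],[0,-0.004,0],[0,-0.004,0],[0,-0.004,0]]}'
python3 -m handwheel '{"linear":[[0,0,0],[0,0,0],[0,0,0],[0,0,0],[0,0,0],[0,0,0],[0,0,0]],"twist":[[0,0,0],[0,0,0],[0,0,0],[0,0,0],[0,0,0],[0,0,0],[0,0,0]]}' -1 45
python3 - <<'E'
from h import *
s=env.camera("scene")
cv2.imwrite("pics/c19.png",cv2.resize(s[130:230,220:350],(780,600),interpolation=cv2.INTER_CUBIC))
E
python3 d.py .516 .354 .15 0
```

```text
time: 26.48
ee_pos: [0.4315, 0.1098, 0.0439]
orientation: [[-0.002, 0.0, 1.0], [0.0, 1.0, -0.0], [-1.0, 0.0, -0.002]]
ft_force: [0.2, 0.3, -0.1]
width: 0.0465
time: 27.07
ee_pos: [0.4322, 0.1101, 0.0448]
orientation: [[0.0, 0.0, 1.0], [0.001, 1.0, -0.0], [-1.0, 0.001, 0.0]]
ft_force: [2.6, -0.8, 3.7]
width: 0.0184
t 27.12 pos [0.4321 0.1101 0.0447] yaw -0.0 q [-0.46  0.6   0.13  2.37 -0.38  0.19  0.02] w 0.0185 F [ 3.9 -1.   5. ]
linear [-0.105   0.244   0.0839] twist [-0.     0.    -0.001]
```

View pics/c19.png

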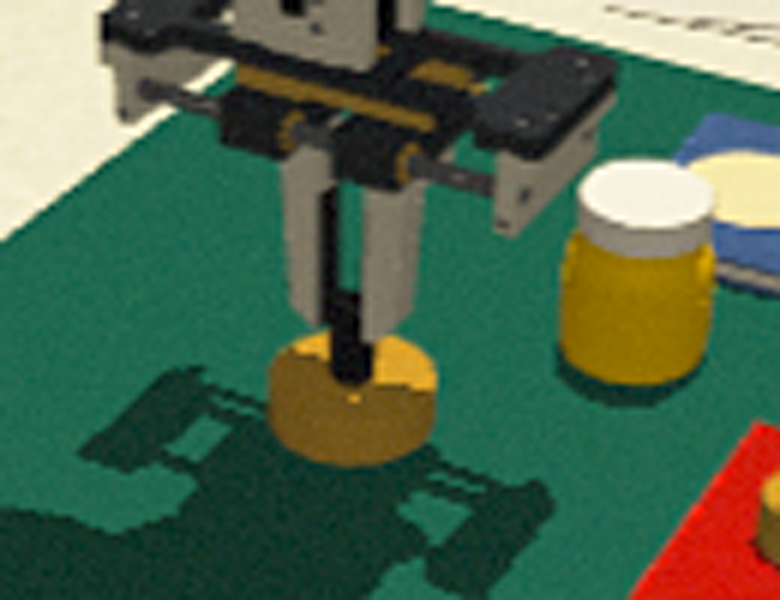

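```bash
python3 -m handwheel '{"linear":[[-0.006,0,0],[-0.02,0,0],[-0.042,0,0],[-0.07,0,0],[-0.095,0,0],[-0.115,0.01,0],[-0.125,0.028,0],[-0.125,0.05,0],[-0.125,0.075,0],[-0.125,0.1,0.005],[-0.125,0.125,0.014],[-0.125,0.15,0.025]],"twist":[[0,0,0],[0,0,0],[0,0,0],[0,0,0],[0,0,0],[0,0,0],[0,0,0],[0,0,0],[0,0,0],[0,0,0],[0,0,0],[0,0,0]]}'
python3 d.py .516 .354 .10 0
```

```text
time: 28.12
ee_pos: [0.454, 0.2604, 0.169]
orientation: [[-0.006, -0.001, 1.0], [-0.001, 1.0, 0.001], [-1.0, -0.001, -0.006]]
ft_force: [0.6, -0.5, -5.6]
width: 0.0185
t 28.12 pos [0.454  0.2604 0.169 ] yaw 0.1 q [-0.89  0.45  0.36  2.12 -0.27  0.63 -0.34] w 0.0185 F [ 0.6 -0.5 -5.6]
linear [0.0685 0.0936 0.0625] twist [ 0.001 -0.006  0.001]
```

```bash
python3 -m handwheel '{"linear":[[0,0.018,0.012],[0,0.038,0.025],[0,0.058,0.039],[0.002,0.076,0.051],[0.012,0.089,0.059],[0.028,0.0936,0.0625],[0.045,0.0936,0.0625],[0.06,0.0936,0.0625],[0.0685,0.0936,0.0625],[0.0685,0.0936,0.0625],[0.0685,0.0936,0.0625]],"twist":[[0,0,0],[0,0,0],[0,-0.002,0],[0,-0.004,0],[0,-0.006,0],[0,-0.006,0],[0,-0.006,0],[0,-0.006,0],[0,-0.006,0],[0,-0.006,0],[0,-0.006,0]]}'
python3 - <<'E'
from h import *
s=env.camera("scene");t=env.camera("top");cv2.imwrite("pics/scene20.png",s);cv2.imwrite("pics/top20.png",t)
cv2.imwrite("pics/c20.png",cv2.resize(np.hstack([s[100:200,290:420],t[150:250,90:220]]),(800,308),interpolation=cv2.INTER_CUBIC))
E
python3 d.py .516 .354 .059 0
```

```text
time: 29.03
ee_pos: [0.5178, 0.3529, 0.1005]
orientation: [[0.002, 0.0, 1.0], [-0.001, 1.0, -0.0], [-1.0, -0.001, 0.002]]
ft_force: [-0.7, -0.4, -6.0]
width: 0.0183
t 29.13 pos [0.5188 0.3535 0.1016] yaw -0.0 q [-0.89  0.64  0.31  1.94 -0.33  0.6  -0.37] w 0.0185 F [-0.   0.4 -5.7]
linear [ 0.0426  0.0005 -0.003 ] twist [-0.     0.004 -0.001]
```

View pics/c20.png

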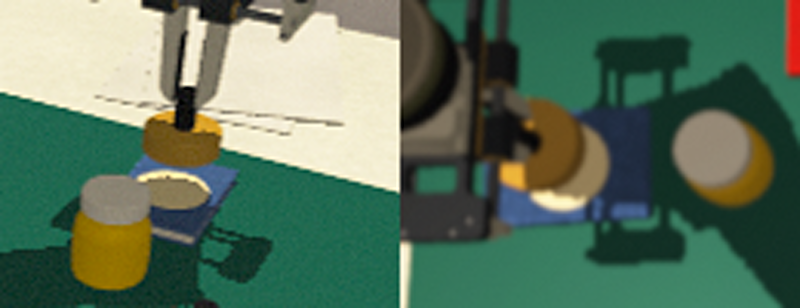

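```bash
python3 - <<'E'
from h import *
S=env.camera_params("scene");T=env.camera_params("top")
zb=.1016-.0447
f=lambda c,z:cast(S,(290+c[0]/3.077,100+c[1]/3.077),z)
g=lambda c,z:cast(T,(90+(c[0]-400)/3.077,150+c[1]/3.077),z)
v=np.array([.814,-.569])-[.516,.354];v/=np.linalg.norm(v)
print("S front->centre",f((183,165),zb)[:2]-.035*v, "inlay:",f((175,209),.014)[:2]-.035*v)
print("T right edge",g((584,145),zb),g((584,145),zb+.022),"top/bottom",g((545,97),zb+.022),g((545,190),zb+.022))
print("T inlay right edge",g((610,165),.014))
C=np.array([.5188,.3535,zb]);
for p,n,o in((S,"S",(290,100)),(T,"T",(90,150))): print(n,(proj(p,C)-o)*3.077,(proj(p,C+[0,0,.022])-o)*3.077)
E
```

```text
S front->centre [0.52422566 0.3561309 ] inlay: [0.52378514 0.35248538]
T right edge [0.51917352 0.32126288 0.0569    ] [0.51423484 0.31324828 0.0789    ] top/bottom [0.5517077  0.34424472 0.0789    ] [0.48090773 0.34083498 0.0789    ]
T inlay right edge [0.51205286 0.31537613 0.014     ]
S [178.52755363 146.22778427] [181.60634914 124.00599867]
T [141.95852693 146.44500923] [130.54396406 140.23385198]
```

```bash
python3 -m handwheel '{"linear":[[0.006,-0.001,-0.001],[0.014,-0.0025,-0.002],[0.022,-0.0025,-0.002],[0.029,-0.0025,-0.002],[0.034,-0.0025,-0.002],[0.0375,-0.0025,-0.002],[0.0395,-0.0025,-0.002],[0.0405,-0.0025,-0.002],[0.0415,-0.0025,-0.002],[0.042,-0.0025,-0.002],[0.042,-0.0025,-0.002]],"twist":[[0,0.002,0],[0,0.004,0],[0,0.004,0],[0,0.004,0],[0,0.004,0],[0,0.004,0],[0,0.004,0],[0,0.004,0],[0,0.004,0],[0,0.004,0],[0,0.004,0]]}'; python3 d.py .516 .354 .059 0
```

```text
time: 30.05
ee_pos: [0.517, 0.3511, 0.059]
orientation: [[0.0, 0.0, 1.0], [0.001, 1.0, -0.0], [-1.0, 0.001, 0.0]]
ft_force: [-0.4, -0.7, -6.0]
width: 0.0184
t 30.05 pos [0.517  0.3511 0.059 ] yaw -0.0 q [-0.87  0.7   0.27  1.96 -0.36  0.52 -0.34] w 0.0184 F [-0.4 -0.7 -6. ]
linear [ 0.      0.0029 -0.001 ] twist [-0.     0.    -0.001]
```

```bash
python3 -m handwheel '{"linear":[[0.0005,0,0],[0.001,0,0],[0.0013,0,0],[0.0013,0,0]],"twist":[[0,0,0],[0,0,0],[0,0,0],[0,0,0]]}'; python3 - <<'E'
from h import *
s=env.camera("scene");t=env.camera("top")
cv2.imwrite("pics/c21.png",cv2.resize(np.hstack([s[100:200,290:420],t[150:250,90:220]]),(800,308),interpolation=cv2.INTER_CUBIC))
E
```

```text
time: 30.38
ee_pos: [0.517, 0.3511, 0.0588]
orientation: [[0.001, 0.0, 1.0], [0.002, 1.0, -0.0], [-1.0, 0.002, 0.001]]
ft_force: [-3.3, -0.9, 7.1]
width: 0.0183
```

View pics/c21.png

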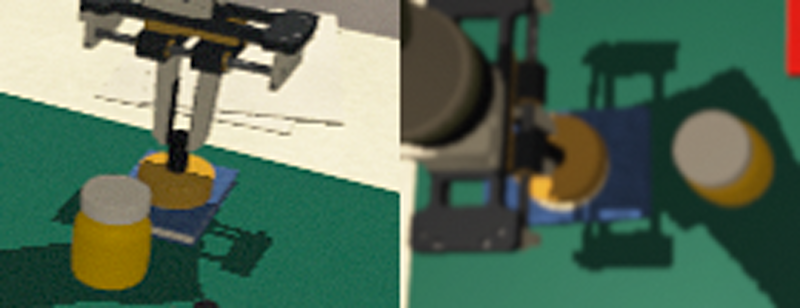

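```bash
python3 -m handwheel '{"linear":[[0,0,0],[0,0,0],[0,0,0],[0,0,0],[0,0,0],[-0.01,0,0],[-0.03,0,0],[-0.06,0,0],[-0.09,0,0],[-0.12,0,0],[-0.14,0,0],[-0.14,0,0]],"twist":[[0,0,0],[0,0,0],[0,0,0],[0,0,0],[0,0,0],[0,0,0],[0,0,0],[0,0,0],[0,0,0],[0,0,0],[0,0,0],[0,0,0]]}' 0 20
python3 -m handwheel '{"linear":[[0,0.02,-0.01],[0,0.05,-0.03],[0,0.08,-0.05],[0,0.11,-0.07],[0,0.14,-0.09],[0,0.17,-0.11],[0,0.2,-0.13],[0,0.23,-0.15],[0,0.26,-0.16],[0,0.28,-0.17],[0,0.29,-0.17],[0,0.29,-0.17]],"twist":[[0,0,0],[0,0,0],[0,0,0],[0,0,0],[0,0,0],[0,0,0],[0,0,0],[0,0,0],[0,0,0],[0,0,0],[0,0,0],[0,0,0]]}'
python3 - <<'E'
from h import *
s=env.camera("scene");t=env.camera("top");cv2.imwrite("pics/scene22.png",s);cv2.imwrite("pics/top22.png",t)
c=lambda im,u,v,r=32: cv2.resize(im[v-r:v+r,u-r:u+r],(195,195),interpolation=cv2.INTER_CUBIC)
cv2.imwrite("pics/c22.png",np.vstack([np.hstack([c(t,*q) for q in((143,203),(242,155),(351,161),(452,195))]),np.hstack([c(s,*q) for q in((346,158),(354,215),(288,290),(155,375))])]))
T=env.camera_params("top");S=env.camera_params("scene")
for n,p,im in(("T",T,t),("S",S,s)):
  M=masks(im)
  for k,z in(("black",.054),("red",.014),("white",.078)):
   for cc,ar,st,m in comps(M[k],15):
    w=cast(p,cc,z)
    if .3<w[0]<.7 and abs(w[1])<.45 and ar<2500: print(n,k,np.round(cc,1),ar,np.round(w[:2]*1000))
E
```

```text
time: 31.48
ee_pos: [0.5189, 0.3518, 0.2027]
orientation: [[0.006, 0.0, 1.0], [0.005, 1.0, -0.0], [-1.0, 0.005, 0.006]]
ft_force: [1.1, -0.0, -1.0]
width: 0.0466
time: 32.48
ee_pos: [0.3455, 0.6428, 0.197]
orientation: [[-0.0, -0.003, 1.0], [0.001, 1.0, 0.003], [-1.0, 0.001, -0.0]]
ft_force: [0.7, -0.3, -0.3]
width: 0.0464
T black [239.6 150.3] 47 [629. 111.]
T black [353.1 156.9] 49 [ 606. -158.]
T black [458.1 190.9] 65 [ 518. -395.]
T black [137.2 199. ] 50 [516. 352.]
T red [242.1 155.8] 1665 [629. 110.]
T red [383.3 198. ] 355 [ 513. -232.]
T white [190.3 197.4] 451 [512. 220.]
S black [347.6 148.7] 81 [519. 352.]
S black [355.5 205.6] 120 [632. 111.]
S black [288.8 279.8] 186 [ 608. -158.]
S black [155.3 363.2] 295 [ 519. -395.]
S red [353.4 223.4] 1169 [637.  98.]
S red [351.5 243. ] 18 [658.  34.]
S red [222.8 303.8] 817 [ 517. -235.]
S white [370.9 138.5] 78 [566. 396.]
S white [327.4 161.8] 181 [514. 218.]
```

View pics/c22.png

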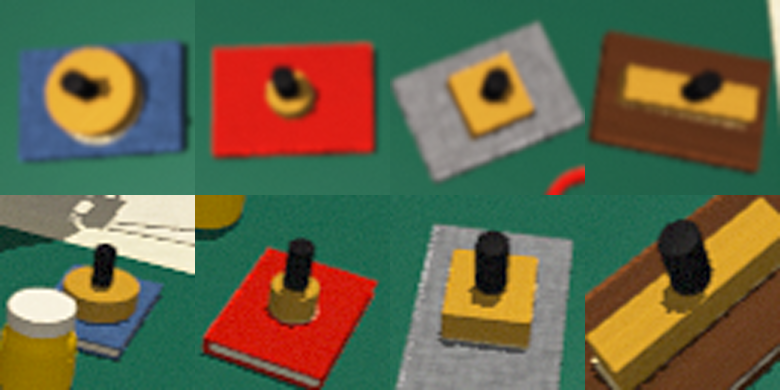

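View pics/top22.png

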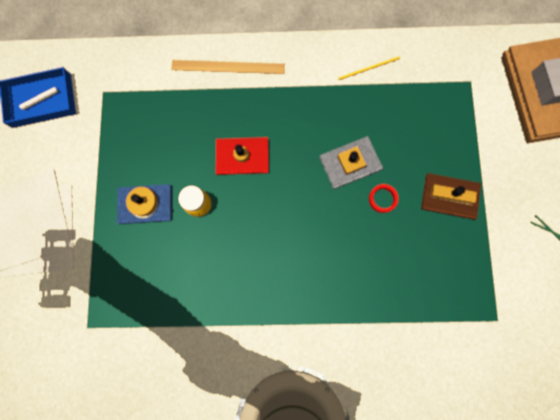

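```bash
python3 -c "
from cell import env
print(env.job_done())"
```

```text
the job is handed in; nothing more can be done
None
```

All four weights stand on their matching inlays, and I handed the job in at about 32 s of the 104 s allowed. I gripped each weight by its knob, lowered it until the wrist force showed contact, then let go. The arm is parked clear of everything.

My last checks, from both cameras:

| Weight | Weight centre (mm) | Inlay centre (mm) |
|---|---|---|
| Large round | about (517, 352) | (516, 354) |
| Small round | about (631, 111) | (632, 112) |
| Square | about (607, -158) | (608, -159) |
| Bar | about (518, -395) | (516.5, -397) |

- **Centring:** the measured offsets are up to about 3 mm. The final crops show only thin slivers of inlay at some edges, and every weight upright.
- **Alignment:** the square and the bar look parallel to their inlays. My angle readings scatter by a few degrees: the bar read 73–81° against the inlay's 77°, and the square 20–25° against about 22°. The limit is 0.2 rad (about 11°).
- **Books, jar and tape:** the tape and the red book read within a pixel of the first top picture, and none of the others looks moved.

Some things did not go cleanly:
- **Typing slip:** my first command had lengths written in the wrong unit (18 m instead of 18 mm). It ran for three speed-limited rows in free air, and the arm overshot but touched nothing.
- **Bar grip:** it took four closings, because I misread the finger width and moved the hand off the knob and back.
- **Hard touch:** I pressed the square with about 14 N at touchdown and backed off before releasing it.

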